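# Pack up the chisel set and snap its case shut

### The job

Pack the chisel set away: lay every chisel and punch that is on the bench pad into the case's rack, one to a notch, pointing either way, and then swing the keeper bar down over them until it clicks fully shut. Then put the loose lid squarely on the case, fully home, and flip its four side clips down, in any order, until each one snaps shut. Leave the other things on the bench where they are.

Things in the scene. Friction and masses are not known exactly. Their poses are not given: they have to be found in the camera images.
- case: Open grey plastic chisel case, fixed to the bench (bench top: world z = 0): 160 mm along its x, 216 along y, 64 high, walls 4; origin at the centre of its underside, z up. A rim flange sticks out 8 mm all round, 48 to 58 mm up. Two black rack ribs, 8 thick, stand inside along y at x = -30 and +30 mm, tops 35 mm up; the floor between them is 4 mm up.
- rack (a point): Centre of the case's rack, 31 mm above the case's origin, axes as the case's. Four notches at y = -63, -21, 21 and 63 mm from here, each 18 mm wide, cut through both ribs, bottoms 7 mm below this point, with 45 degree lead-ins 5 mm wide at the top. A tool rests in one along x, its axis at this height; its middle may be up to 16 mm off along x.
- flat_chisel_mid (a point): Middle of the flat cold chisel: its tip is a broad flat blade; one of up to four tools of a set. Dark steel bar, octagonal, 14 mm across flats, 124 mm long, 0.13 kg. Point on the axis, half-way along; x along the bar to the tip, z up. Full width from -62 to +38 mm, then the tip. It starts lying on a grey pad 4 mm thick, this point 11 mm above the bench.
- cape_chisel_mid (a point): Middle of the cape chisel: its tip is a narrow upright blade; one of up to four tools of a set. Dark steel bar, octagonal, 14 mm across flats, 124 mm long, 0.13 kg. Point on the axis, half-way along; x along the bar to the tip, z up. Full width from -62 to +38 mm, then the tip. It starts lying on a grey pad 4 mm thick, this point 11 mm above the bench.
- centre_punch_mid (a point): Middle of the centre punch: its tip is a short cone; one of up to four tools of a set. Dark steel bar, octagonal, 14 mm across flats, 124 mm long, 0.13 kg. Point on the axis, half-way along; x along the bar to the tip, z up. Full width from -62 to +38 mm, then the tip. It starts lying on a grey pad 4 mm thick, this point 11 mm above the bench.
- pin_punch_mid (a point): Middle of the pin punch: its tip is a thin 6 mm pin; one of up to four tools of a set. Dark steel bar, octagonal, 14 mm across flats, 124 mm long, 0.13 kg. Point on the axis, half-way along; x along the bar to the tip, z up. Full width from -62 to +38 mm, then the tip. It starts lying on a grey pad 4 mm thick, this point 11 mm above the bench.
- keeper_bar (a point): Middle of the keeper's steel cross bar: 8 mm round, 200 long, along the case's y, on two end arms pivoted at the end walls, on the line x = -66, z = 44 mm in the case's frame, 46 mm from the bar's axis. It starts up, above the rim at the case's -x side. Shut, it lies at x = -20, z = 44 mm, 2 mm clear over the shanks.
- keeper (a joint): Keeper angle, rad: 0 = fully shut, bar down over the tools; pi/2 = arms straight up; 1.85 = fully open, leaning to the case's -x. Friction keeps it where it is left; at about 0.4 rad sprung detent balls resist with up to 8 N at the bar, then drag to 0.05 rad, and then hold it shut. Shut: below 0.1.
- lid: The loose lid, grey plastic, 0.38 kg, right way up: plate 172 mm along its x, 228 along y, 7 thick, top 15 mm above the origin. Origin: centre of the underside of the plug skirt, 8 mm deep, tapering from 150 x 206 mm at the plate to 144 x 200 mm at its foot; it enters the case's mouth, 152 x 208 mm. z up. Seated, either way round, its origin is 56 mm above the case's origin.
- lid_handle (a point): Centre of the lid's bridge handle, 45 mm above the lid's origin: black bar 14 mm thick along x, 92 long along the lid's y, 12 high, on two posts at y = -40 and +40 mm (68 mm clear between them, 24 mm of space below). Seated, this point is 101 mm above the case's origin. Axes as the lid's.
- clip0_hinge (a point): Middle of the hinge line of the clip on the lid's own +x edge (a long edge), at x = 92, y = 0, z = 11.5 mm in the lid's frame. The clip is a black plate 58 mm wide along the edge, 3.5 thick, reaching 34 mm from the hinge, with a small hook on its inner side. The point's axes turn with the clip.
- clip1_hinge (a point): Middle of the hinge line of the clip on the lid's own +y edge (a short edge), at x = 0, y = 120, z = 11.5 mm in the lid's frame. The clip is a black plate 58 mm wide along the edge, 3.5 thick, reaching 34 mm from the hinge, with a small hook on its inner side. The point's axes turn with the clip.
- clip2_hinge (a point): Middle of the hinge line of the clip on the lid's own -x edge (a long edge), at x = -92, y = 0, z = 11.5 mm in the lid's frame. The clip is a black plate 58 mm wide along the edge, 3.5 thick, reaching 34 mm from the hinge, with a small hook on its inner side. The point's axes turn with the clip.
- clip3_hinge (a point): Middle of the hinge line of the clip on the lid's own -y edge (a short edge), at x = 0, y = -120, z = 11.5 mm in the lid's frame. The clip is a black plate 58 mm wide along the edge, 3.5 thick, reaching 34 mm from the hinge, with a small hook on its inner side. The point's axes turn with the clip.
- clip0 (a joint): Clip on the lid's own +x edge (a long edge), rad: 0 = shut, hanging against the case's side, hook under the rim flange; pi/2 = sticking out level; 2.3 = fully raised. Light friction keeps it where it is left; on the last 0.3 rad its springy hook must be pushed over a lip under the flange, with about 5 N at the free end, and is then held. Shut: below 0.12.
- clip1 (a joint): Clip on the lid's own +y edge (a short edge), rad: 0 = shut, hanging against the case's side, hook under the rim flange; pi/2 = sticking out level; 2.3 = fully raised. Light friction keeps it where it is left; on the last 0.3 rad its springy hook must be pushed over a lip under the flange, with about 5 N at the free end, and is then held. Shut: below 0.12.
- clip2 (a joint): Clip on the lid's own -x edge (a long edge), rad: 0 = shut, hanging against the case's side, hook under the rim flange; pi/2 = sticking out level; 2.3 = fully raised. Light friction keeps it where it is left; on the last 0.3 rad its springy hook must be pushed over a lip under the flange, with about 5 N at the free end, and is then held. Shut: below 0.12.
- clip3 (a joint): Clip on the lid's own -y edge (a short edge), rad: 0 = shut, hanging against the case's side, hook under the rim flange; pi/2 = sticking out level; 2.3 = fully raised. Light friction keeps it where it is left; on the last 0.3 rad its springy hook must be pushed over a lip under the flange, with about 5 N at the free end, and is then held. Shut: below 0.12.
- hammer: Bystander, not to be moved: a 260 mm hammer lying behind the case
- tape_roll: Bystander, not to be moved: a roll of tape, 90 mm across, 25 mm high
- glue: Bystander, not to be moved: a white glue bottle, 60 mm across, 150 mm high
- offcut: Bystander, not to be moved: a 90 x 45 x 30 mm offcut of wood
- bench_block: Bystander, not to be moved: a steel bench block, 75 x 75 x 32 mm
Mind the look-alikes: they are no part of the job. What is shaped like the part that bears flat_chisel_mid but purple or red is not meant.

How it is judged:
By the outcome, as a careful person would: the job done as asked, in the order asked, and still so for the second after the job is handed in, with the robot touching nothing.
Of flat_chisel, cape_chisel, centre_punch, pin_punch only 2 to 4 are there at a start; the rules pass over those that are not, and their reading is None.
At some moment in a run one of flat_chisel, cape_chisel, centre_punch, pin_punch may be knocked a few centimetres aside while the robot is not near it.
Once in a run the grip may slacken for a moment while it holds something.
It also fails if it takes over 210 s, if anything falls off the work surface, if the arm or the gripper's body presses on something with over 40 N, if the wrist force passes 120 N, or if a joint passes its speed limit or range.

### The arm

A 6-joint arm with a two-finger parallel gripper is mounted at the origin on the work surface. World frame = base frame: x ahead of the robot, y to its left, z up, the work surface at z = 0. Lengths are in m, angles in rad, forces in N, time in s.
With the tool pointing down it reaches from about 0.35 to 0.975 m from the base axis. Payload 4.9 kg.
Tool frame: the origin (TCP) lies at the very end of the fingers, on their centre line; the grasp point (between the pads) lies manip.grip_point_offset behind it (manip.grip_point_offset is the distance from the TCP to the grasp point, in m); z points along the fingers, y is the line along which they close (so a half turn about z gives the same grasp; the last joint's range is limited). The gripper opens to 85 mm and grips with 20 to 120 N. Pads are 22 mm wide; open, the fingers measure 114 mm over their backs; the gripper's body (76 mm by 85 mm) begins 54 mm behind the grasp point. The pads swing forward as they close: fully open they stand 13 mm farther back than shut.
Start: joints at [-1.292, 0.053, 1.613, -0, 1.476, -0.119], TCP at [0.242, -0.576, 0.231] pointing down, gripper open.
Joint ranges: [-3.01, 3.01], [-1.01, 2.22], [0.06, 2.58], [-1.02, 4.17], [0.09, 2.62], [-3.14, 3.14]. Speed limits (rad/s): [2.57, 2.57, 3.14, 3.14, 3.14, 3.14].

### API

Orientations are given as a unit quaternion [w, x, y, z].
In Python, from plant import manip gives the robot as it stands.
- The arm moves only by the shell command python3 -m crank 'ROWS' [OPENING]. ROWS is JSON, a list of rows, each an object of numbers: "x", "y", "z": the shift along the tool's x, y, z in cm; "turn": the turn about the tool's z in rad. In form: [{"x": .., "y": .., "z": .., "turn": ..}, ...]. A call has 1 to 5 rows; each row shifts and turns the commanded pose from where the row before left it, along the tool's axes as they then stand; what a row does not reach is not made up. A row lasts 1/10 s, in which the tool goes at most 50 mm and 8.59 degrees, less where a joint would pass 70% of its speed; a pose out of reach is approached as far as the arm can. A call with a gripper value outside its range is refused whole. OPENING is the opening in per cent of the stroke, from 0 (shut) to 100 (fully open), set as the call begins (- or left out, the last holds). The fingers move at their own pace and stop on an object; the grip force is fixed at half the most. Time passes only in rows, so rows that do not move let the fingers close. It gives the time, the measured TCP pose, the force, the opening and the grip force at its end, in the units of the state.
- manip.state(): the state, without advancing time (a new reading comes with each control period).
- manip.grab_frame(name): name is "scene" or "top" or "wrist"; returns (picture, depth): 400x640x3 uint8, red, green, blue; 400x640 float32, m along the optical axis (not along the pixel's ray), 0 where there is no reading.
- manip.camera_model(name): a dict with "mtx" (3x3 intrinsics, pixels), "world_to_cam" (4x4, takes a point from world to camera coordinates). Camera axes: x right, y down, z forward; pixel columns grow to the right and rows downward; lengths in m; the calibration is good to about 2 mm. The wrist camera is an equidistant fisheye: a pixel r from the principal point sees the ray r / f radians off the axis. A picture is of the moment at which its call begins: read the wrist's pose just before it. camera_model takes no time and is no camera call; for the wrist camera it gives the pose at the moment of the call.
- manip.job_done(): hands the job in; it is judged then, once.
The state is a dict: "time": time; "joint_pos": joint angles; "joint_vel": joint speeds; "joint_efforts": joint torques, N m; "tool_pos": TCP position; "tool_rot": TCP orientation; "contact_force": force on the tool from outside, world axes, zero at the start; "ft_torque": the same for the moment, N m; "gripper_width": opening from 0.0 (shut) to 1.0 (fully open); "grasp_force": force on a finger pad.
Only numpy, scipy, OpenCV 4.12 (cv2) and the standard library are available. Lean on these libraries where they do the work, as an engineer would, in place of code of your own. Each camera call takes 0.05 s, during which the arm holds its last target. There are 200 camera calls.

## Working session

There is one attempt and no reset: what is moved stays moved. The work goes in short steps, Python scripts to look and compute and a shell command to move; the robot and the scene stay as the last step left them, time stands still between calls to the robot, and variables do not carry over. Pictures are saved under pics/ and viewed, at most 16 in all, crops included, and the job is handed in when it is done.

```bash
ls; mkdir -p pics; python3 - <<'E'
from plant import manip
import cv2,numpy as np
print(manip.state()); print(manip.grip_point_offset)
for n in("scene","top"):
    p,d=manip.grab_frame(n); cv2.imwrite(f"pics/{n}0.png",p[:,:,::-1]); np.save(f"pics/{n}0.npy",d)
    m=manip.camera_model(n);print(n,m)
E
```

```text
pics
{'time': 0.0, 'joint_pos': array([-1.29199171e+00,  5.33378666e-02,  1.61430318e+00, -9.42458982e-06,
        1.47601482e+00, -1.18989435e-01]), 'joint_vel': array([ 2.11191697e-04,  1.06104974e-03,  3.36299053e-05,  4.38825726e-04,
       -6.35647809e-04,  3.10192310e-04]), 'joint_efforts': array([ 2.68477903e-03, -3.93677437e+01, -3.70173275e+01, -8.13485258e-06,
        7.04422957e-03, -6.60351390e-06]), 'tool_pos': array([ 0.24194506, -0.5755857 ,  0.23006932]), 'tool_rot': array([-1.02794092e-03,  9.80284498e-01,  1.97588558e-01, -8.70212549e-05]), 'contact_force': array([ 0.02240363, -0.33060184, -0.58363549]), 'ft_torque': array([ 0.03707656,  0.02767466, -0.04798729]), 'grasp_force': 0.0, 'gripper_width': 1.0008930696658307}
0.0187
scene {'mtx': array([[430.53012011,   0.        , 317.06050983],
       [  0.        , 430.53012011, 196.67309322],
       [  0.        ,   0.        ,   1.        ]]), 'world_to_cam': array([[-0.44298422,  0.8964816 , -0.00925915,  0.15045767],
       [ 0.69877469,  0.33878286, -0.63003183, -0.32084955],
       [-0.5616751 , -0.28556422, -0.77651411,  1.5484625 ],
       [ 0.        ,  0.        ,  0.        ,  1.        ]])}
top {'mtx': array([[511.01743613,   0.        , 320.89335496],
       [  0.        , 511.01743613, 198.08627931],
       [  0.        ,   0.        ,   1.        ]]), 'world_to_cam': array([[-0.02328185, -0.99972407,  0.00312009,  0.08984408],
       [-0.99480772,  0.02285785, -0.09917214,  0.50118844],
       [ 0.09907345, -0.0054128 , -0.9950654 ,  1.44894981],
       [ 0.        ,  0.        ,  0.        ,  1.        ]])}
```

View pics/top0.png

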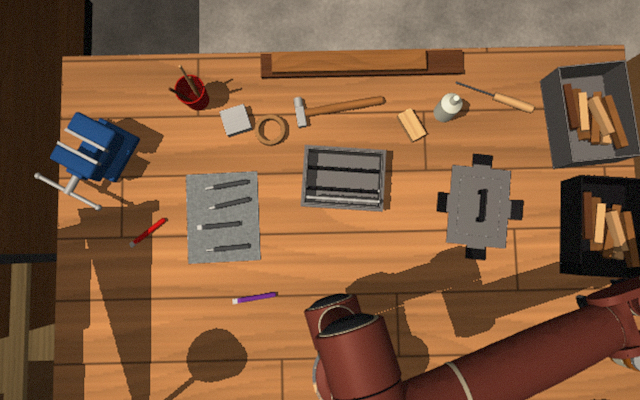

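View pics/scene0.png

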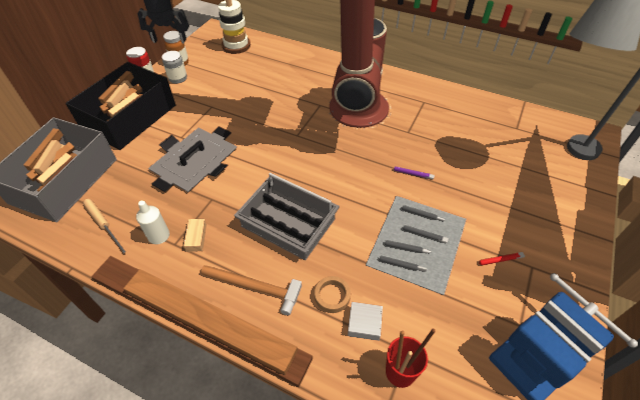

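The top view shows four dark steel tools on the grey pad at about (226,187), (230,203), (224,225) and (228,248). The look-alikes are the purple bar (256,298) and the red one (150,232), which I reject by colour. The case is at (344,180), with the keeper bar on its lower (-x) side, and the lid is at (478,206). Next I'll measure all of these.

```bash
cat > h.py <<'E'
from plant import manip
import cv2,numpy as np
def cloud(n,d):
    m=manip.camera_model(n);K=m["mtx"];T=np.linalg.inv(m["world_to_cam"])
    v,u=np.mgrid[:400,:640]
    P=np.stack([(u-K[0,2])/K[0,0]*d,(v-K[1,2])/K[1,1]*d,d],-1)
    return P@T[:3,:3].T+T[:3,3]
def ray(n,uv,z):
    m=manip.camera_model(n);K=m["mtx"];T=np.linalg.inv(m["world_to_cam"])
    uv=np.atleast_2d(uv).astype(float)
    r=np.c_[(uv-K[:2,2])/K[0,0],np.ones(len(uv))]@T[:3,:3].T
    return T[:3,3]+r*((z-T[2,3])/r[:,2])[:,None]
def rect(p):
    c,s,a=cv2.minAreaRect((p*1000).astype(np.float32)); return np.round(c,1),np.round(s,1),round(a,2)
def tools(n,p,z=.011,roi=None):
    """dark blobs on pad -> middle (x,y), yaw mod pi, length"""
    g=p.max(2); m=((g<75)).astype(np.uint8)*255
    if roi: k=np.zeros_like(m);k[roi[1]:roi[3],roi[0]:roi[2]]=1;m*=k
    for c in cv2.findContours(m,cv2.RETR_EXTERNAL,cv2.CHAIN_APPROX_NONE)[0]:
        if cv2.contourArea(c)<60: continue
        q=ray(n,c[:,0,:],z)[:,:2]; yield rect(q),c[:,0].mean(0)
def pose():
    s=manip.state();w,x,y,z=s["tool_rot"]
    xa=np.array([1-2*(y*y+z*z),2*(x*y+w*z)])
    return s["tool_pos"],np.arctan2(xa[1],xa[0]),s
E
python3 - <<'E'
from h import *
p=cv2.imread("pics/top0.png")[:,:,::-1]
print([ (r,c.round()) for r,c in tools("top",p,roi=(180,165,268,270))])
for n in("top","scene"):
    d=np.load(f"pics/{n}0.npy");W=cloud(n,d);X,Y,Z=np.moveaxis(W,-1,0)
    a=(abs(X-.55)<.16)&(abs(Y-.02)<.17)&(Z>.061)&(Z<.068)
    # robust: keep largest comp
    b=(abs(X-.55)<.16)&(abs(Y-.02)<.17)&(Z>.052)&(Z<.068)
    l=(abs(X-.48)<.13)&(abs(Y+.37)<.13)&(Z>.012)&(Z<.018)
    h=(abs(X-.48)<.1)&(abs(Y+.37)<.1)&(Z>.045)&(Z<.056)
    k=(abs(X-.50)<.2)&(abs(Y-.02)<.17)&(Z>.07)
    ch=(abs(X-.48)<.2)&(abs(Y+.37)<.2)&(Z>.02)&(Z<.045)
    for nm,q in(("wall",a),("rim",b),("lid",l),("hand",h),("keep",k),("clips",ch)):
        q=cv2.morphologyEx(q.astype(np.uint8),cv2.MORPH_OPEN,np.ones((1,2)))>0
        print(n,nm,q.sum(),rect(W[q][:,:2]),np.median(Z[q]))
    print("bench z",np.median(Z[(abs(X-.55)<.05)&(abs(Y-.2)<.03)]))
big=cv2.resize(cv2.imread("pics/top0.png")[135:275,175:400],None,fx=3.5,fy=3.5,interpolation=cv2.INTER_CUBIC);cv2.imwrite("pics/crop1.png",big)
E
```

```text
[]
top wall 283 (array([555.4,  10.2]), array([236.4, 174.3]), 84.56) 0.06264588318793263
top rim 1144 (array([503.4,  13.5]), array([239.5, 304.1]), 85.0) 0.0596125243264517
top lid 2387 (array([ 483.6, -200.1]), array([569.4, 260.1]), 89.28) 0.015967729573209688
top hand 144 (array([ 398.4, -170.8]), array([ 83.2, 513.8]), 18.31) 0.050582673168536596
top keep 215 (array([345.5, 497.5]), array([ 152.8, 1199. ]), 12.32) 0.09389289592778782
top clips 571 (array([ 533.6, -343.3]), array([414.2, 229.2]), 34.4) 0.02246601022432637
bench z 0.0008420680379777057
scene wall 370 (array([831.3, 132.1]), array([827.5, 267.2]), 22.87) 0.063114273529841
scene rim 1210 (array([830.3, 130. ]), array([826.7, 283. ]), 22.0) 0.059494635302398846
scene lid 1903 (array([723.4,  10. ]), array([1160. ,  279.7]), 56.44) 0.01619084234664614
scene hand 118 (array([ 455.8, -376.8]), array([119.8,  31. ]), 7.29) 0.049988425739697584
scene keep 211 (array([458.7,   3.1]), array([248.2,  76.7]), 84.71) 0.09338024526392164
scene clips 306 (array([795.8, -63.4]), array([1183.2,  227.2]), 41.86) 0.02454245955458262
bench z 0.0010768270252885515
```

View pics/crop1.png

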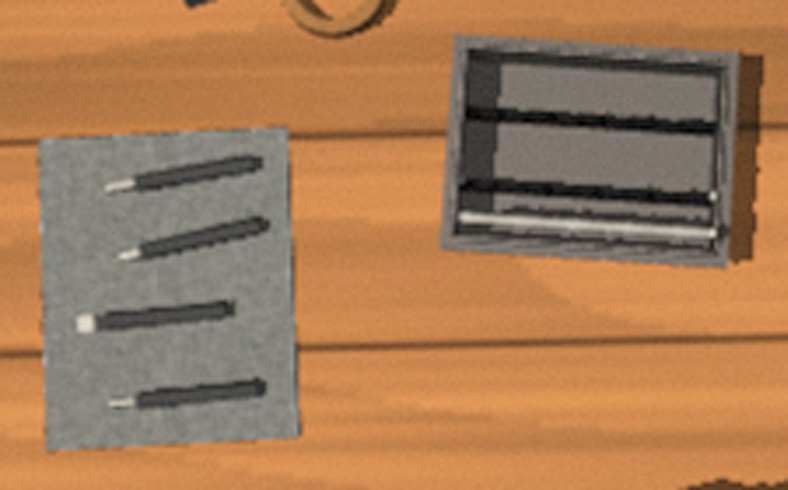

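The crop shows four grey-tipped dark tools at crop pixels (190,172), (195,238), (160,315) and (190,393), tips towards +y, and the case with its keeper at -x. None of them is red or purple. I'll refine the measurements with connected components.

```bash
cat >> h.py <<'E'
def comp(mask,seed):
    n,l,s,c=cv2.connectedComponentsWithStats(mask.astype(np.uint8)); 
    k=min((i for i in range(1,n) if s[i,4]>20),key=lambda i:np.hypot(*(c[i]-seed)));return (l==k).astype(np.uint8)
def tool_list(n,p,box,z=.011,thr=None):
    """pad tools: box u0,v0,u1,v1. Fit dark shank: centre, yaw(rad, towards the light tip unknown)"""
    u0,v0,u1,v1=box;g=cv2.cvtColor(p[v0:v1,u0:u1],cv2.COLOR_RGB2GRAY)
    if thr is None: thr=cv2.threshold(g,0,255,cv2.THRESH_OTSU)[0]
    m=(g<thr).astype(np.uint8);N,l,s,c=cv2.connectedComponentsWithStats(m);out=[]
    for i in range(1,N):
        if s[i,4]<60: continue
        v,u=np.nonzero(l==i);q=ray(n,np.c_[u+u0,v+v0],z)[:,:2];r=rect(q)
        mu=q.mean(0);w,V=np.linalg.eigh(np.cov((q-mu).T));a=np.arctan2(V[1,1],V[0,1])%np.pi
        out.append((mu.round(4),round(a,3),r[1],s[i,4],(c[i]+[u0,v0]).round()))
    return thr,out
E
python3 - <<'E'
from h import *
p=cv2.imread("pics/top0.png")[:,:,::-1]
t,o=tool_list("top",p,(190,176,256,260));print(t,*o,sep="\n")
d=np.load("pics/top0.npy");X,Y,Z=np.moveaxis(cloud("top",d),-1,0)
m=comp((Z>.04)&(abs(X-.55)<.2)&(abs(Y-.02)<.2)&(Z<.12),(344,180))
c=max(cv2.findContours(m,cv2.RETR_EXTERNAL,cv2.CHAIN_APPROX_NONE)[0],key=len)[:,0];print("case",rect(ray("top",c,.058)[:,:2]))
m=comp((Z>.009)&(Z<.12)&(abs(X-.48)<.2)&(abs(Y+.36)<.2),(478,206))
c=max(cv2.findContours(m,cv2.RETR_EXTERNAL,cv2.CHAIN_APPROX_NONE)[0],key=len)[:,0];print("lid+clips",rect(ray("top",c,.02)[:,:2]))
mo=cv2.morphologyEx(m,cv2.MORPH_OPEN,np.ones((30,30)));c=max(cv2.findContours(mo,cv2.RETR_EXTERNAL,cv2.CHAIN_APPROX_NONE)[0],key=len)[:,0];print("lid",rect(ray("top",c,.015)[:,:2]))
m=comp((Z>.034)&(Z<.06)&(abs(X-.48)<.08)&(abs(Y+.36)<.05),(480,206))
v,u=np.nonzero(m);print("handle",m.sum(),rect(ray("top",np.c_[u,v],.051)[:,:2]),Z[m>0].mean())
for uv in((443,201),(515,210),(482,160),(475,252)):
    print("clip",uv,Z[uv[1]-4:uv[1]+5:2,uv[0]-4:uv[0]+5:2].round(3).tolist()[1:4])
E
```

```text
104.0
(array([0.5515, 0.3391]), np.float64(1.731), array([ 17.2, 107.6]), np.int32(205), array([231., 184.]))
(array([0.4971, 0.3341]), np.float64(1.774), array([ 16.6, 111.4]), np.int32(208), array([233., 203.]))
(array([0.4331, 0.3669]), np.float64(1.652), array([ 15.7, 113.4]), np.int32(210), array([222., 225.]))
(array([0.3681, 0.3379]), np.float64(1.657), array([ 15.8, 104.9]), np.int32(190), array([232., 247.]))
case (array([555.7,  15.4]), array([232.1, 176.7]), 84.91)
lid+clips (array([ 469.5, -374.7]), array([250.9, 294.2]), 55.79)Traceback (most recent call last):
  File "<stdin>", line 9, in <module>
ValueError: max() iterable argument is empty
```

```bash
cat >> h.py <<'E'
def to(x,y,z,yaw=None):
    """print turn needed and the shift in tool axes (cm) after that turn"""
    t,a,s=pose(); b=a if yaw is None else yaw
    dx,dy=x-t[0],y-t[1];c,S=np.cos(b),np.sin(b)
    turn=-((b-a+np.pi)%(2*np.pi)-np.pi)
    print("t%.1f at"%s["time"],t.round(4),"yaw %.3f"%a,"w %.2f"%s["gripper_width"],"| turn %.3f"%turn,"x %.2f y %.2f z %.2f"%(100*(c*dx+S*dy),100*(S*dx-c*dy),100*(t[2]-z)))
def wray(uv,z,m=None):
    m=m or manip.camera_model("wrist");K=m["mtx"];T=np.linalg.inv(m["world_to_cam"])
    d=(np.atleast_2d(uv).astype(float)-K[:2,2])/K[0,0];r=np.linalg.norm(d,axis=1)+1e-9
    v=np.c_[d*(np.sin(r)/r)[:,None],np.cos(r)]@T[:3,:3].T
    return T[:3,3]+v*((z-T[2,3])/v[:,2])[:,None]
E
T='{"turn":-0.14}'
python3 -m crank '[{"turn":-0.14},{"turn":-0.14},{"turn":-0.14},{"turn":-0.14},{"turn":-0.14}]' 35
python3 -m crank '[{"turn":-0.14},{"turn":-0.14},{"turn":-0.14},{"turn":-0.14},{"turn":-0.073}]'
python3 -m crank '[{"x":4.3,"y":2.26},{"x":4.3,"y":2.26},{"x":4.3,"y":2.26},{"x":4.3,"y":2.26},{"x":4.3,"y":2.26}]' 
python3 -m crank '[{"x":4.3,"y":2.26},{"x":4.3,"y":2.26},{"x":4.3,"y":2.26},{"x":4.3,"y":2.26},{"x":4.3,"y":2.26}]' >/dev/null
python3 -m crank '[{"x":4.3,"y":2.26},{"x":4.3,"y":2.26},{"x":4.3,"y":2.26},{"x":4.3,"y":2.26},{"x":4.3,"y":2.26}]' >/dev/null
python3 -m crank '[{"x":4.3,"y":2.26},{"x":4.3,"y":2.26},{"x":4.3,"y":2.26},{"x":4.3,"y":2.26},{"x":0}]' 
python3 - <<'E'
from h import *
to(.5505,.345,.231,1.731)
m=manip.camera_model("wrist");p,d=manip.grab_frame("wrist");print(m["mtx"])
cv2.imwrite("pics/w1.png",p[:,:,::-1])
E
```

```text
t0.1 at [ 0.242  -0.5756  0.2302] yaw 0.398 w 1.00 | turn -1.333 x 85.96 y 45.14 z -0.08
[[309.70691629   0.         325.92795995]
 [  0.         309.70691629 199.14466459]
 [  0.           0.           1.        ]]schema error: expected keys x, y, z, turn
schema error: expected keys x, y, z, turn
schema error: expected keys x, y, z, turn
schema error: expected keys x, y, z, turn
schema error: expected keys x, y, z, turn
schema error: expected keys x, y, z, turn
```

View pics/w1.png

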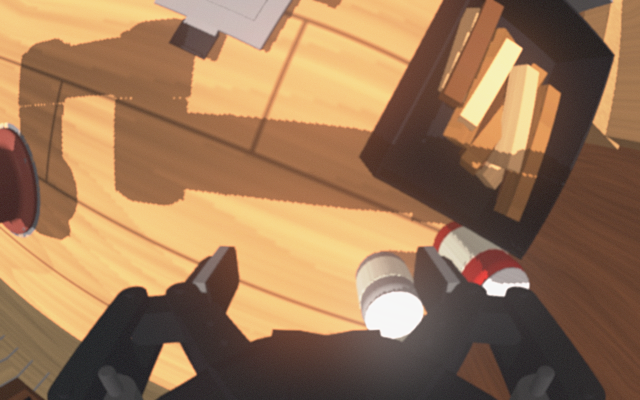

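The arm didn't move because every row needs all four keys. The wrist view shows the fingertips at (225,260) and (430,260), with the wood tray at upper right. I'll retype the rows.

```bash
python3 -m crank '[{"x":0,"y":0,"z":0,"turn":-0.14},{"x":0,"y":0,"z":0,"turn":-0.14},{"x":0,"y":0,"z":0,"turn":-0.14},{"x":0,"y":0,"z":0,"turn":-0.14},{"x":0,"y":0,"z":0,"turn":-0.14}]' 35
python3 -m crank '[{"x":0,"y":0,"z":0,"turn":-0.14},{"x":0,"y":0,"z":0,"turn":-0.14},{"x":0,"y":0,"z":0,"turn":-0.14},{"x":0,"y":0,"z":0,"turn":-0.14},{"x":0,"y":0,"z":0,"turn":-0.073}]' >/dev/null
python3 -m crank '[{"x":4.3,"y":2.26,"z":0,"turn":0},{"x":4.3,"y":2.26,"z":0,"turn":0},{"x":4.3,"y":2.26,"z":0,"turn":0},{"x":4.3,"y":2.26,"z":0,"turn":0},{"x":4.3,"y":2.26,"z":0,"turn":0}]' >/dev/null
python3 -m crank '[{"x":4.3,"y":2.26,"z":0,"turn":0},{"x":4.3,"y":2.26,"z":0,"turn":0},{"x":4.3,"y":2.26,"z":0,"turn":0},{"x":4.3,"y":2.26,"z":0,"turn":0},{"x":4.3,"y":2.26,"z":0,"turn":0}]' >/dev/null
python3 -m crank '[{"x":4.3,"y":2.26,"z":0,"turn":0},{"x":4.3,"y":2.26,"z":0,"turn":0},{"x":4.3,"y":2.26,"z":0,"turn":0},{"x":4.3,"y":2.26,"z":0,"turn":0},{"x":4.3,"y":2.26,"z":0,"turn":0}]' >/dev/null
python3 -m crank '[{"x":4.3,"y":2.26,"z":0,"turn":0},{"x":4.3,"y":2.26,"z":0,"turn":0},{"x":4.3,"y":2.26,"z":0,"turn":0},{"x":4.3,"y":2.26,"z":0,"turn":0},{"x":0,"y":0,"z":0,"turn":0}]'
python3 - <<'E'
from h import *
to(.5505,.345,.231,1.731)
m=manip.camera_model("wrist");p,d=manip.grab_frame("wrist")
cv2.imwrite("pics/w2.png",p[:,:,::-1])
E
```

```text
time: 0.65
tool_pos: [0.242, -0.5759, 0.2308]
tool_rot: [-0.0, 0.852, 0.524, 0.0]
contact_force: [-0.8, -0.7, 0.6]
gripper_width: 0.349
grasp_force: 0.0
time: 3.15
tool_pos: [0.536, 0.3032, 0.2295]
tool_rot: [-0.001, 0.646, 0.763, -0.0]
contact_force: [0.1, -0.8, -0.2]
gripper_width: 0.35
grasp_force: 0.0
t3.1 at [0.536  0.3032 0.2295] yaw 1.736 w 0.35 | turn 0.005 x 3.90 y 2.10 z -0.15
```

View pics/w2.png

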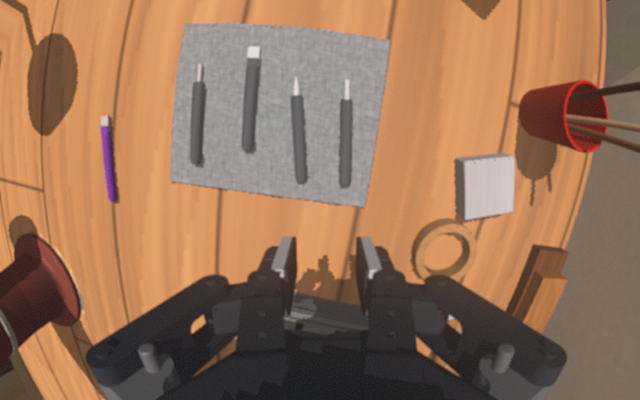

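The wrist view shows the pad tools, left to right, at (197,120) pin punch, (250,105) flat chisel, (298,140) centre punch and (346,140) cape chisel, with the purple decoy at (109,160). I'll measure them from here.

```bash
cat >> h.py <<'E'
def wtools(p,m,thr=90,z=.011,vmax=235):
    g=cv2.cvtColor(p,cv2.COLOR_RGB2GRAY);hs=cv2.cvtColor(p,cv2.COLOR_RGB2HSV)
    k=((g<thr)&(hs[...,1]<90)).astype(np.uint8);k[vmax:]=0
    N,l,s,c=cv2.connectedComponentsWithStats(k)
    for i in range(1,N):
        if not 300<s[i,4]<20000: continue
        v,u=np.nonzero(l==i);q=wray(np.c_[u,v],z,m)[:,:2];(cx,cy),sz,_=cv2.minAreaRect((q*1000).astype(np.float32))
        if not(80<max(sz)<125 and 9<min(sz)<24): continue
        mu=q.mean(0);w,V=np.linalg.eigh(np.cov((q-mu).T));a=np.arctan2(V[1,1],V[0,1])%np.pi
        print("tool px",c[i].round(),"mu",mu.round(4),"rect",round(cx,1),round(cy,1),np.round(sz,1),"a %.3f"%a)
E
python3 - <<'E'
from h import *
wtools(cv2.imread("pics/w2.png")[:,:,::-1],manip.camera_model("wrist"))
E
python3 - <<'E'
from h import *
p=cv2.imread("pics/w2.png")[:,:,::-1];m=manip.camera_model("wrist")
g=cv2.cvtColor(p,cv2.COLOR_RGB2GRAY);hs=cv2.cvtColor(p,cv2.COLOR_RGB2HSV)
print(g[130,190:205],hs[130,190:205,1],m["world_to_cam"].round(3).tolist())
print(wray([[197,160],[197,85]],.011,m))
k=((g<90)&(hs[...,1]<90)).astype(np.uint8);N,l,s,c=cv2.connectedComponentsWithStats(k);print([(s[i].tolist()) for i in range(1,N) if s[i,4]>200])
E
```

```text
[127 105 101 103 102  99  99  93  85  79  73  68  79 110 147] [12 19 12 17 12 12 13 19 20 27 26 28 19  7  3] [[0.987, 0.162, -0.003, -0.575], [0.157, -0.95, 0.27, 0.167], [0.041, -0.267, -0.963, 0.436], [0.0, 0.0, 0.0, 1.0]]
[[0.37157721 0.29229932 0.011     ]
 [0.36062557 0.38533268 0.011     ]]
[[247, 67, 13, 85, 332], [196, 83, 10, 83, 409], [86, 238, 481, 162, 46337], [0, 309, 19, 47, 240]]
```

```bash
sed -i 's/thr=90,z/thr=116,z/' h.py; python3 - <<'E'
from h import *
wtools(cv2.imread("pics/w2.png")[:,:,::-1],manip.camera_model("wrist"))
E
```

```text
tool px [250. 105.] mu [0.4326 0.3678] rect 432.8 366.3 [ 17.5 113.3] a 1.650
tool px [198. 122.] mu [0.3674 0.3398] rect 367.2 346.3 [ 19.  123.7] a 1.649
tool px [299. 139.] mu [0.4959 0.3353] rect 496.5 334.7 [ 15.1 104.6] a 1.780
tool px [345. 143.] mu [0.5504 0.3391] rect 550.5 338.7 [ 15.1 104.6] a 1.728
tool px [624. 134.] mu [1.0226 0.465 ] rect 1021.4 465.9 [111.4  20.6] a 0.148
tool px [460. 188.] mu [0.7056 0.3113] rect 706.5 308.5 [11.8 81.7] a 1.877
```

```bash
python3 -m crank '[{"x":3.9,"y":2.0,"z":3,"turn":0},{"x":0,"y":0,"z":4.5,"turn":0},{"x":0,"y":0,"z":4.5,"turn":0},{"x":0,"y":0,"z":4.5,"turn":0},{"x":0,"y":0,"z":2.2,"turn":0}]' 35
python3 -m crank '[{"x":0,"y":0,"z":0,"turn":0},{"x":0,"y":0,"z":0,"turn":0}]' >/dev/null
python3 -c "from h import *
to(.5495,.345,.0075,1.73)"
```

```text
time: 3.7
tool_pos: [0.5454, 0.3354, 0.0408]
tool_rot: [-0.001, 0.649, 0.761, -0.004]
contact_force: [-0.8, 0.2, -0.5]
gripper_width: 0.352
grasp_force: 0.0
t3.9 at [0.5489 0.3373 0.0467] yaw 1.730 w 0.35 | turn -0.000 x 0.75 y 0.18 z 3.92
```

```bash
python3 -m crank '[{"x":0.75,"y":0.18,"z":1.5,"turn":0},{"x":0,"y":0,"z":2.4,"turn":0},{"x":0,"y":0,"z":0,"turn":0}]' >/dev/null
python3 -c "from h import *
to(.5495,.345,.0075,1.73)"
python3 -m crank '[{"x":0,"y":0,"z":0,"turn":0},{"x":0,"y":0,"z":0,"turn":0},{"x":0,"y":0,"z":0,"turn":0},{"x":0,"y":0,"z":0,"turn":0},{"x":0,"y":0,"z":0,"turn":0}]' 0
python3 -c "from h import *
to(.5495,.345,.0075,1.73)"
```

```text
t4.2 at [0.5478 0.3454 0.0051] yaw 1.731 w 0.35 | turn 0.001 x -0.07 y 0.16 z -0.24
time: 4.7
tool_pos: [0.5499, 0.3461, 0.0082]
tool_rot: [0.0, 0.648, 0.761, 0.001]
contact_force: [0.2, 0.1, 3.3]
gripper_width: 0.142
grasp_force: 60.6
t4.7 at [0.5499 0.3461 0.0082] yaw 1.731 w 0.14 | turn 0.001 x -0.10 y -0.05 z 0.07
```

```bash
python3 -m crank '[{"x":0,"y":0,"z":-2,"turn":0},{"x":0,"y":0,"z":-4,"turn":0},{"x":0,"y":0,"z":-4,"turn":0},{"x":0,"y":0,"z":-4,"turn":0},{"x":0,"y":0,"z":0,"turn":-0.063}]' >/dev/null
python3 -m crank '[{"x":0,"y":0,"z":0,"turn":-0.14},{"x":0,"y":0,"z":0,"turn":-0.14},{"x":0,"y":0,"z":0,"turn":-0.14},{"x":0,"y":0,"z":0,"turn":-0.14},{"x":0,"y":0,"z":0,"turn":-0.14}]' >/dev/null
python3 -m crank '[{"x":0,"y":0,"z":0,"turn":-0.14},{"x":0,"y":0,"z":0,"turn":-0.14},{"x":0,"y":0,"z":0,"turn":-0.14},{"x":0,"y":0,"z":0,"turn":-0.14},{"x":0,"y":0,"z":0,"turn":0}]' >/dev/null
python3 -m crank '[{"x":-0.69,"y":-4.43,"z":0,"turn":0},{"x":-0.69,"y":-4.43,"z":0,"turn":0},{"x":-0.69,"y":-4.43,"z":0,"turn":0},{"x":-0.69,"y":-4.43,"z":0,"turn":0},{"x":-0.69,"y":-4.43,"z":0,"turn":0}]' >/dev/null
python3 -m crank '[{"x":-0.69,"y":-4.43,"z":0,"turn":0},{"x":0,"y":0,"z":0,"turn":0},{"x":0,"y":0,"z":0,"turn":0}]'
python3 - <<'E'
from h import *
to(.5673,.0777,.029,3.053)
p,d=manip.grab_frame("wrist");cv2.imwrite("pics/w3.png",p[:,:,::-1])
E
```

```text
time: 7.0
tool_pos: [0.5671, 0.0765, 0.1471]
tool_rot: [-0.0, 0.046, 0.999, 0.0]
contact_force: [0.7, 0.1, -0.9]
gripper_width: 0.144
grasp_force: 63.7
t7.0 at [0.5671 0.0765 0.1471] yaw 3.049 w 0.14 | turn -0.004 x -0.01 y 0.12 z 11.81
```

View pics/w3.png

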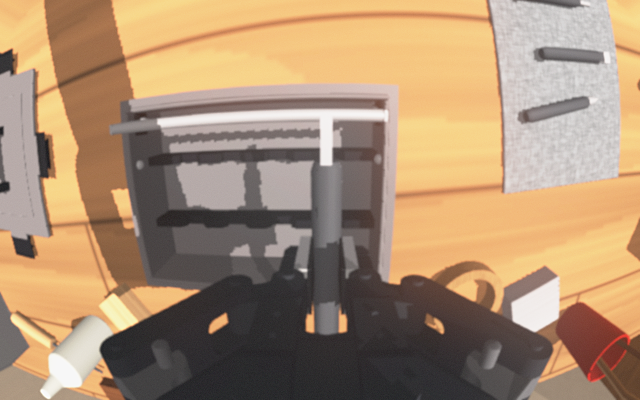

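The wrist view shows the cape chisel held straight, its shank at (325,230) over the notch near the +y wall, with the keeper bar clear at (250,120). I'll lower it.

```bash
python3 -m crank '[{"x":0,"y":0.1,"z":4,"turn":0},{"x":0,"y":0,"z":4,"turn":0},{"x":0,"y":0,"z":2,"turn":0},{"x":0,"y":0,"z":1,"turn":0},{"x":0,"y":0,"z":0.7,"turn":0}]'
python3 -m crank '[{"x":0,"y":0,"z":0,"turn":0},{"x":0,"y":0,"z":0,"turn":0}]'
python3 -c "from h import *
to(.5673,.0777,.028,3.053)"
```

```text
time: 7.55
tool_pos: [0.567, 0.0795, 0.0294]
tool_rot: [-0.0, 0.043, 0.999, 0.0]
contact_force: [-4.0, 0.9, 5.2]
gripper_width: 0.134
grasp_force: 64.8
time: 7.75
tool_pos: [0.5685, 0.0787, 0.0316]
tool_rot: [0.001, 0.044, 0.999, 0.0]
contact_force: [0.3, -0.1, -1.3]
gripper_width: 0.137
grasp_force: 64.0
t7.8 at [0.5685 0.0787 0.0316] yaw 3.054 w 0.14 | turn 0.001 x 0.11 y -0.11 z 0.36
```

```bash
python3 -m crank '[{"x":0,"y":0,"z":0.3,"turn":0},{"x":0,"y":0,"z":0,"turn":0}]'
python3 -m crank '[{"x":0,"y":0,"z":0,"turn":0},{"x":0,"y":0,"z":0,"turn":0},{"x":0,"y":0,"z":-4,"turn":0},{"x":0,"y":0,"z":-4.5,"turn":0},{"x":0,"y":0,"z":-4.5,"turn":0}]' 30
python3 -m crank '[{"x":0,"y":0,"z":-4,"turn":0.016},{"x":0,"y":0,"z":0,"turn":0.14},{"x":0,"y":0,"z":0,"turn":0.14},{"x":0,"y":0,"z":0,"turn":0.14},{"x":0,"y":0,"z":0,"turn":0.14}]' >/dev/null
python3 -m crank '[{"x":0,"y":0,"z":0,"turn":0.14},{"x":0,"y":0,"z":0,"turn":0.14},{"x":0,"y":0,"z":0,"turn":0.14},{"x":0,"y":0,"z":0,"turn":0.14},{"x":0,"y":0,"z":0,"turn":0.14}]' >/dev/null
python3 -m crank '[{"x":4.2,"y":-0.375,"z":0,"turn":0},{"x":4.2,"y":-0.375,"z":0,"turn":0},{"x":4.2,"y":-0.375,"z":0,"turn":0},{"x":4.2,"y":-0.375,"z":0,"turn":0},{"x":4.2,"y":-0.375,"z":0,"turn":0}]' 35
python3 -m crank '[{"x":0,"y":0,"z":0,"turn":0},{"x":0,"y":0,"z":0,"turn":0},{"x":0,"y":0,"z":0,"turn":0}]' >/dev/null
python3 - <<'E'
from h import *
to(.495,.341,.0075,1.777)
m=manip.camera_model("wrist");p,d=manip.grab_frame("wrist");cv2.imwrite("pics/w4.png",p[:,:,::-1]);wtools(p,m)
p,d=manip.grab_frame("top");cv2.imwrite("pics/top4.png",p[:,:,::-1])
E
```

```text
time: 7.95
tool_pos: [0.5688, 0.0785, 0.0292]
tool_rot: [0.002, 0.044, 0.999, 0.0]
contact_force: [-1.0, 0.7, 3.5]
gripper_width: 0.137
grasp_force: 64.6
time: 8.45
tool_pos: [0.5665, 0.0782, 0.1578]
tool_rot: [-0.001, 0.044, 0.999, -0.0]
contact_force: [0.9, 0.3, 0.1]
gripper_width: 0.301
grasp_force: 0.0
time: 9.95
tool_pos: [0.505, 0.2813, 0.197]
tool_rot: [0.0, 0.63, 0.776, 0.0]
contact_force: [1.4, -0.0, -0.7]
gripper_width: 0.349
grasp_force: 0.0
t10.2 at [0.506  0.2791 0.1969] yaw 1.777 w 0.35 | turn -0.000 x 6.28 y 0.19 z 18.94
tool px [277.  84.] mu [0.4329 0.3692] rect 433.2 368.8 [ 16.9 114.7] a 1.652
tool px [215. 100.] mu [0.3679 0.3418] rect 367.5 347.6 [ 18.6 123.3] a 1.648
tool px [330. 124.] mu [0.4964 0.3374] rect 496.5 336.4 [ 14.  106.3] a 1.779
tool px [495. 185.] mu [0.7071 0.3147] rect 707.8 311.8 [16.5 81.8] a 1.891
```

```bash
python3 -m crank '[{"x":3.2,"y":0.2,"z":2,"turn":0},{"x":3.15,"y":0,"z":3,"turn":0},{"x":0,"y":0,"z":4.5,"turn":0},{"x":0,"y":0,"z":4.5,"turn":0},{"x":0,"y":0,"z":3,"turn":0}]' 35 >/dev/null
python3 -m crank '[{"x":0,"y":0,"z":1.5,"turn":0},{"x":0,"y":0,"z":0,"turn":0},{"x":0,"y":0,"z":0,"turn":0}]' 
python3 -c "from h import *
to(.4952,.342,.0075,1.777)"
```

```text
time: 11.15
tool_pos: [0.496, 0.3426, 0.0136]
tool_rot: [0.0, 0.631, 0.776, 0.001]
contact_force: [-1.0, -0.5, -0.1]
gripper_width: 0.353
grasp_force: 0.0
t11.2 at [0.496  0.3426 0.0136] yaw 1.777 w 0.35 | turn -0.000 x -0.04 y -0.09 z 0.61
```

```bash
python3 - <<'E'
from h import *
# check the first tool's rest: crop of top
p=cv2.imread("pics/top4.png");c=cv2.resize(p[140:220,290:400],None,fx=6,fy=6,interpolation=cv2.INTER_CUBIC);cv2.imwrite("pics/crop4.png",c)
E
```

```text
(no output)
```

View pics/crop4.png

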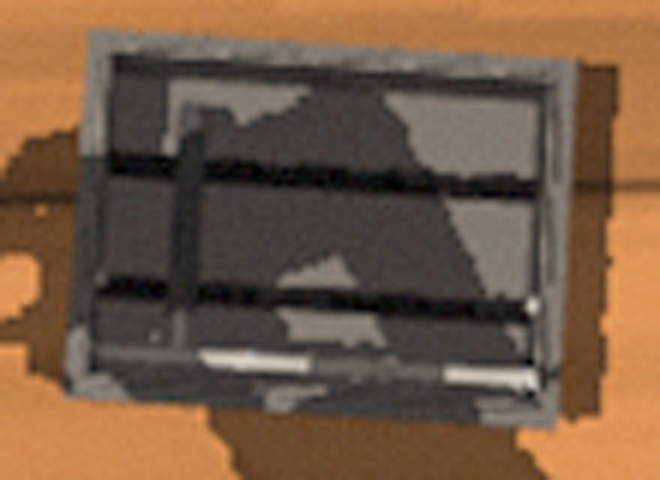

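The crop shows the cape chisel at (190,220), lying straight across both ribs. Now I'll grip tool 2 and carry it to the +21 notch.

```bash
python3 -m crank '[{"x":0,"y":0,"z":0.6,"turn":0},{"x":0,"y":0,"z":0,"turn":0}]' >/dev/null
python3 -m crank '[{"x":0,"y":0,"z":0,"turn":0},{"x":0,"y":0,"z":0,"turn":0},{"x":0,"y":0,"z":0,"turn":0},{"x":0,"y":0,"z":0,"turn":0},{"x":0,"y":0,"z":0,"turn":0}]' 0
python3 -m crank '[{"x":0,"y":0,"z":-2,"turn":0},{"x":0,"y":0,"z":-4,"turn":0},{"x":0,"y":0,"z":-4,"turn":0},{"x":0,"y":0,"z":-4,"turn":0},{"x":0,"y":0,"z":0,"turn":-0.016}]' >/dev/null
python3 -m crank '[{"x":0,"y":0,"z":0,"turn":-0.14},{"x":0,"y":0,"z":0,"turn":-0.14},{"x":0,"y":0,"z":0,"turn":-0.14},{"x":0,"y":0,"z":0,"turn":-0.14},{"x":0,"y":0,"z":0,"turn":-0.14}]' >/dev/null
python3 -m crank '[{"x":0,"y":0,"z":0,"turn":-0.14},{"x":0,"y":0,"z":0,"turn":-0.14},{"x":0,"y":0,"z":0,"turn":-0.14},{"x":0,"y":0,"z":0,"turn":-0.14},{"x":0,"y":0,"z":0,"turn":0}]' >/dev/null
python3 -m crank '[{"x":-1.35,"y":-4.27,"z":0,"turn":0},{"x":-1.35,"y":-4.27,"z":0,"turn":0},{"x":-1.35,"y":-4.27,"z":0,"turn":0},{"x":-1.35,"y":-4.27,"z":0,"turn":0},{"x":-1.35,"y":-4.27,"z":0,"turn":0}]' >/dev/null
python3 -m crank '[{"x":-1.35,"y":-4.27,"z":0,"turn":0},{"x":-1.35,"y":-4.27,"z":0,"turn":0},{"x":0,"y":0,"z":0,"turn":0},{"x":0,"y":0,"z":0,"turn":0}]'
python3 - <<'E'
from h import *
to(.5636,.0358,.0275,3.053)
p,d=manip.grab_frame("wrist");cv2.imwrite("pics/w5.png",p[:,:,::-1])
g=cv2.cvtColor(p,cv2.COLOR_RGB2GRAY);print(g[200,290:365:3])
E
```

```text
time: 11.85
tool_pos: [0.4955, 0.343, 0.0074]
tool_rot: [0.0, 0.63, 0.776, 0.001]
contact_force: [-0.3, 0.2, 5.2]
gripper_width: 0.139
grasp_force: 61.1
time: 14.25
tool_pos: [0.5621, 0.0358, 0.1451]
tool_rot: [-0.001, 0.046, 0.999, 0.0]
contact_force: [0.3, 1.0, -1.5]
gripper_width: 0.139
grasp_force: 60.3
t14.2 at [0.5621 0.0358 0.1451] yaw 3.049 w 0.14 | turn -0.004 x -0.15 y 0.02 z 11.76
[180 179 179 180 182 181 181 118  93  95 118 122 131 138 141 137 129 143
 179 180 127 104 101 102 104]
```

```bash
python3 -m crank '[{"x":-0.15,"y":0,"z":4,"turn":0},{"x":0,"y":0,"z":4,"turn":0},{"x":0,"y":0,"z":2,"turn":0},{"x":0,"y":0,"z":1,"turn":0},{"x":0,"y":0,"z":0.7,"turn":0}]'
python3 -m crank '[{"x":0,"y":0,"z":0,"turn":0},{"x":0,"y":0,"z":0.1,"turn":0},{"x":0,"y":0,"z":0,"turn":0}]'
python3 -m crank '[{"x":0,"y":0,"z":0,"turn":0},{"x":0,"y":0,"z":0,"turn":0},{"x":0,"y":0,"z":-4,"turn":0},{"x":0,"y":0,"z":-4.5,"turn":0},{"x":0,"y":0,"z":-4.5,"turn":0}]' 30
python3 -m crank '[{"x":0,"y":0,"z":-4,"turn":0},{"x":0,"y":0,"z":0,"turn":0.14},{"x":0,"y":0,"z":0,"turn":0.14},{"x":0,"y":0,"z":0,"turn":0.14},{"x":0,"y":0,"z":0,"turn":0.14}]' >/dev/null
python3 -m crank '[{"x":0,"y":0,"z":0,"turn":0.14},{"x":0,"y":0,"z":0,"turn":0.14},{"x":0,"y":0,"z":0,"turn":0.14},{"x":0,"y":0,"z":0,"turn":0.14},{"x":0,"y":0,"z":0,"turn":0.14}]' >/dev/null
python3 -m crank '[{"x":0,"y":0,"z":0,"turn":0.14},{"x":4.04,"y":-1.45,"z":0,"turn":0},{"x":4.04,"y":-1.45,"z":0,"turn":0},{"x":4.04,"y":-1.45,"z":0,"turn":0},{"x":4.04,"y":-1.45,"z":0,"turn":0}]' 35 >/dev/null
python3 -m crank '[{"x":4.04,"y":-1.45,"z":0,"turn":0},{"x":4.04,"y":-1.45,"z":0,"turn":0},{"x":4.04,"y":-1.45,"z":0,"turn":0},{"x":0,"y":0,"z":0,"turn":0},{"x":0,"y":0,"z":0,"turn":0}]' >/dev/null
python3 - <<'E'
from h import *
to(.4324,.375,.0075,1.651)
m=manip.camera_model("wrist");p,d=manip.grab_frame("wrist");cv2.imwrite("pics/w6.png",p[:,:,::-1]);wtools(p,m)
p,d=manip.grab_frame("top");cv2.imwrite("pics/top6.png",p[:,:,::-1])
E
```

```text
time: 14.8
tool_pos: [0.5636, 0.0376, 0.0283]
tool_rot: [-0.0, 0.043, 0.999, 0.0]
contact_force: [0.4, -0.1, -1.0]
gripper_width: 0.141
grasp_force: 60.3
time: 15.1
tool_pos: [0.5651, 0.0364, 0.0295]
tool_rot: [0.001, 0.044, 0.999, -0.0]
contact_force: [0.5, -0.8, -1.3]
gripper_width: 0.141
grasp_force: 60.3
time: 15.6
tool_pos: [0.5637, 0.0363, 0.1596]
tool_rot: [-0.0, 0.044, 0.999, 0.0]
contact_force: [1.0, -0.1, 0.1]
gripper_width: 0.296
grasp_force: 0.0
t17.6 at [0.4392 0.3103 0.1985] yaw 1.656 w 0.35 | turn 0.005 x 6.51 y -0.16 z 19.10
tool px [325. 123.] mu [0.4325 0.3701] rect 432.8 369.0 [ 14.7 113.4] a 1.647
tool px [264. 145.] mu [0.3676 0.3412] rect 367.8 340.5 [ 16.7 105.8] a 1.651
tool px [532. 195.] mu [0.7079 0.3147] rect 708.5 311.8 [21.  84.4] a 1.920
```

```bash
python3 -m crank '[{"x":3.25,"y":-0.1,"z":2,"turn":0},{"x":3.25,"y":0,"z":3,"turn":0},{"x":0,"y":0,"z":4.5,"turn":0},{"x":0,"y":0,"z":4.5,"turn":0},{"x":0,"y":0,"z":3,"turn":0}]' 35 >/dev/null
python3 -m crank '[{"x":0,"y":0,"z":1.5,"turn":0},{"x":0,"y":0,"z":0,"turn":0},{"x":0,"y":0,"z":0,"turn":0},{"x":0,"y":0,"z":0,"turn":0}]' >/dev/null
python3 -c "from h import *
to(.4322,.376,.0075,1.651)"
```

```text
t18.6 at [0.4351 0.3754 0.0158] yaw 1.653 w 0.35 | turn 0.002 x 0.09 y -0.28 z 0.83
```

```bash
python3 - <<'E'
from h import *
p=cv2.imread("pics/top6.png");c=cv2.cvtColor(p[145:215,300:390],cv2.COLOR_BGR2GRAY)
print(tool_list("top",cv2.imread("pics/top6.png")[:,:,::-1],(312,152,380,205),z=.031,thr=60))
E
```

```text
(60, [(array([ 0.6315, -0.0096]), np.float64(1.513), array([194.3,   9.9]), np.int32(141), array([350., 153.])), (array([0.5549, 0.0249]), np.float64(1.5), array([193.8,  99.5]), np.int32(753), array([339., 180.]))])
```

```bash
python3 -m crank '[{"x":0.1,"y":-0.25,"z":0.8,"turn":0},{"x":0,"y":0,"z":0,"turn":0}]' >/dev/null
python3 -m crank '[{"x":0,"y":0,"z":0,"turn":0},{"x":0,"y":0,"z":0,"turn":0},{"x":0,"y":0,"z":0,"turn":0},{"x":0,"y":0,"z":0,"turn":0},{"x":0,"y":0,"z":0,"turn":0}]' 0
python3 -m crank '[{"x":0,"y":0,"z":-2,"turn":0},{"x":0,"y":0,"z":-4,"turn":0},{"x":0,"y":0,"z":-4,"turn":0},{"x":0,"y":0,"z":-4,"turn":0},{"x":0,"y":0,"z":0,"turn":-0.14}]' >/dev/null
python3 -m crank '[{"x":0,"y":0,"z":0,"turn":-0.14},{"x":0,"y":0,"z":0,"turn":-0.14},{"x":0,"y":0,"z":0,"turn":-0.14},{"x":0,"y":0,"z":0,"turn":-0.14},{"x":0,"y":0,"z":0,"turn":-0.14}]' >/dev/null
python3 -m crank '[{"x":0,"y":0,"z":0,"turn":-0.14},{"x":0,"y":0,"z":0,"turn":-0.14},{"x":0,"y":0,"z":0,"turn":-0.14},{"x":0,"y":0,"z":0,"turn":-0.14},{"x":0,"y":0,"z":0,"turn":0}]' >/dev/null
python3 -m crank '[{"x":-1.79,"y":-4.1,"z":0,"turn":0},{"x":-1.79,"y":-4.1,"z":0,"turn":0},{"x":-1.79,"y":-4.1,"z":0,"turn":0},{"x":-1.79,"y":-4.1,"z":0,"turn":0},{"x":-1.79,"y":-4.1,"z":0,"turn":0}]' >/dev/null
python3 -m crank '[{"x":-1.79,"y":-4.1,"z":0,"turn":0},{"x":-1.79,"y":-4.1,"z":0,"turn":0},{"x":-1.79,"y":-4.1,"z":0,"turn":0},{"x":-1.79,"y":-4.1,"z":0,"turn":0},{"x":0,"y":0,"z":0,"turn":0}]' >/dev/null
python3 -m crank '[{"x":0,"y":0,"z":0,"turn":0},{"x":0,"y":0,"z":0,"turn":0}]'
python3 - <<'E'
from h import *
to(.5598,-.006,.0275,3.053)
p,d=manip.grab_frame("wrist");cv2.imwrite("pics/w7.png",p[:,:,::-1])
g=cv2.cvtColor(p,cv2.COLOR_RGB2GRAY);print(g[200,290:365:3])
E
```

```text
time: 19.3
tool_pos: [0.4307, 0.3755, 0.0055]
tool_rot: [0.0, 0.677, 0.736, 0.0]
contact_force: [-1.2, -0.1, 3.5]
gripper_width: 0.141
grasp_force: 61.2
time: 22.0
tool_pos: [0.558, -0.0056, 0.1445]
tool_rot: [-0.001, 0.044, 0.999, 0.0]
contact_force: [-0.2, 0.6, -1.2]
gripper_width: 0.142
grasp_force: 60.6
t22.0 at [ 0.558  -0.0056  0.1445] yaw 3.053 w 0.14 | turn 0.000 x -0.18 y -0.02 z 11.70
[180 180 181 181 181 183 182 111  96 106 119 126 129 141 141 139 131 145
 184 156 104 105 108 107 104]
```

View pics/w7.png

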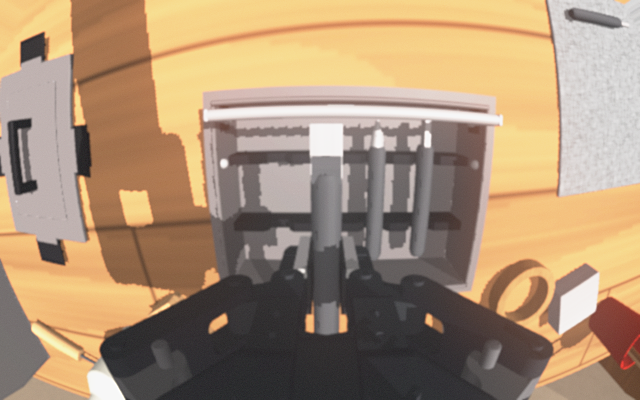

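The flat chisel is held at (325,200), between its notch marks. The two placed tools are at (375,190) and (422,190), and the pin punch is still on the pad at (597,17).

```bash
python3 -m crank '[{"x":-0.15,"y":0,"z":4,"turn":0},{"x":0,"y":0,"z":4,"turn":0},{"x":0,"y":0,"z":2,"turn":0},{"x":0,"y":0,"z":1,"turn":0},{"x":0,"y":0,"z":0.7,"turn":0}]' >/dev/null
python3 -m crank '[{"x":0,"y":0,"z":0,"turn":0},{"x":0,"y":0,"z":0.2,"turn":0},{"x":0,"y":0,"z":0,"turn":0}]'
python3 -m crank '[{"x":0,"y":0,"z":0,"turn":0},{"x":0,"y":0,"z":0,"turn":0},{"x":0,"y":0,"z":-4,"turn":0},{"x":0,"y":0,"z":-4.5,"turn":0},{"x":0,"y":0,"z":-4.5,"turn":0}]' 30
python3 -m crank '[{"x":0,"y":0,"z":-4,"turn":0},{"x":0,"y":0,"z":0,"turn":0.14},{"x":0,"y":0,"z":0,"turn":0.14},{"x":0,"y":0,"z":0,"turn":0.14},{"x":0,"y":0,"z":0,"turn":0.14}]' >/dev/null
python3 -m crank '[{"x":0,"y":0,"z":0,"turn":0.14},{"x":0,"y":0,"z":0,"turn":0.14},{"x":0,"y":0,"z":0,"turn":0.14},{"x":0,"y":0,"z":0,"turn":0.14},{"x":0,"y":0,"z":0,"turn":0.14}]' >/dev/null
python3 -m crank '[{"x":0,"y":0,"z":0,"turn":0.14},{"x":4.28,"y":-2.24,"z":0,"turn":0},{"x":4.28,"y":-2.24,"z":0,"turn":0},{"x":4.28,"y":-2.24,"z":0,"turn":0},{"x":4.28,"y":-2.24,"z":0,"turn":0}]' 35 >/dev/null
python3 -m crank '[{"x":4.28,"y":-2.24,"z":0,"turn":0},{"x":4.28,"y":-2.24,"z":0,"turn":0},{"x":4.28,"y":-2.24,"z":0,"turn":0},{"x":0,"y":0,"z":0,"turn":0},{"x":0,"y":0,"z":0,"turn":0}]' >/dev/null
python3 - <<'E'
from h import *
to(.367,.348,.0075,1.651)
m=manip.camera_model("wrist");p,d=manip.grab_frame("wrist");cv2.imwrite("pics/w8.png",p[:,:,::-1]);wtools(p,m)
p,d=manip.grab_frame("top");cv2.imwrite("pics/top8.png",p[:,:,::-1])
E
```

```text
time: 22.85
tool_pos: [0.5611, -0.0066, 0.0274]
tool_rot: [0.001, 0.044, 0.999, -0.0]
contact_force: [-0.5, -0.4, -1.7]
gripper_width: 0.143
grasp_force: 60.6
time: 23.35
tool_pos: [0.5598, -0.0066, 0.1576]
tool_rot: [-0.0, 0.044, 0.999, 0.0]
contact_force: [1.7, -0.2, -0.0]
gripper_width: 0.301
grasp_force: 0.0
t25.4 at [0.3786 0.2797 0.1966] yaw 1.657 w 0.35 | turn 0.006 x 6.90 y -0.61 z 18.91
tool px [321. 121.] mu [0.3676 0.3405] rect 367.8 339.2 [ 15.7 106.2] a 1.652
```

```bash
python3 -m crank '[{"x":3.4,"y":-0.5,"z":2,"turn":0},{"x":3.4,"y":0,"z":3,"turn":0},{"x":0,"y":0,"z":4.5,"turn":0},{"x":0,"y":0,"z":4.5,"turn":0},{"x":0,"y":0,"z":3,"turn":0}]' 35 >/dev/null
python3 -m crank '[{"x":0,"y":0,"z":1.3,"turn":0},{"x":0,"y":0,"z":0,"turn":0},{"x":0,"y":0,"z":0,"turn":0},{"x":0,"y":0,"z":0,"turn":0}]' >/dev/null
python3 -c "from h import *
to(.3671,.3465,.0075,1.651)"
```

```text
t26.4 at [0.3704 0.3473 0.0156] yaw 1.653 w 0.35 | turn 0.002 x -0.05 y -0.34 z 0.81
```

```bash
python3 -m crank '[{"x":0,"y":-0.3,"z":0.8,"turn":0},{"x":0,"y":0,"z":0,"turn":0}]' >/dev/null
python3 -m crank '[{"x":0,"y":0,"z":0,"turn":0},{"x":0,"y":0,"z":0,"turn":0},{"x":0,"y":0,"z":0,"turn":0},{"x":0,"y":0,"z":0,"turn":0},{"x":0,"y":0,"z":0,"turn":0}]' 0
python3 -m crank '[{"x":0,"y":0,"z":-2,"turn":0},{"x":0,"y":0,"z":-4,"turn":0},{"x":0,"y":0,"z":-4,"turn":0},{"x":0,"y":0,"z":-4,"turn":0},{"x":0,"y":0,"z":0,"turn":-0.14}]' >/dev/null
python3 -m crank '[{"x":0,"y":0,"z":0,"turn":-0.14},{"x":0,"y":0,"z":0,"turn":-0.14},{"x":0,"y":0,"z":0,"turn":-0.14},{"x":0,"y":0,"z":0,"turn":-0.14},{"x":0,"y":0,"z":0,"turn":-0.14}]' >/dev/null
python3 -m crank '[{"x":0,"y":0,"z":0,"turn":-0.14},{"x":0,"y":0,"z":0,"turn":-0.14},{"x":0,"y":0,"z":0,"turn":-0.14},{"x":0,"y":0,"z":0,"turn":-0.14},{"x":0,"y":0,"z":0,"turn":0}]' >/dev/null
python3 -m crank '[{"x":-2.23,"y":-3.77,"z":0,"turn":0},{"x":-2.23,"y":-3.77,"z":0,"turn":0},{"x":-2.23,"y":-3.77,"z":0,"turn":0},{"x":-2.23,"y":-3.77,"z":0,"turn":0},{"x":-2.23,"y":-3.77,"z":0,"turn":0}]' >/dev/null
python3 -m crank '[{"x":-2.23,"y":-3.77,"z":0,"turn":0},{"x":-2.23,"y":-3.77,"z":0,"turn":0},{"x":-2.23,"y":-3.77,"z":0,"turn":0},{"x":-2.23,"y":-3.77,"z":0,"turn":0},{"x":-2.23,"y":-3.77,"z":0,"turn":0}]' >/dev/null
python3 -m crank '[{"x":0,"y":0,"z":0,"turn":0},{"x":0,"y":0,"z":0,"turn":0},{"x":0,"y":0,"z":0,"turn":0}]'
python3 - <<'E'
from h import *
to(.5561,-.0479,.0275,3.053)
p,d=manip.grab_frame("wrist");cv2.imwrite("pics/w9.png",p[:,:,::-1])
g=cv2.cvtColor(p,cv2.COLOR_RGB2GRAY);print(g[200,290:365:3]);print(g[160,290:365:3])
E
```

```text
time: 27.05
tool_pos: [0.3656, 0.3464, 0.0055]
tool_rot: [-0.0, 0.677, 0.736, 0.0]
contact_force: [-1.1, -0.0, 3.8]
gripper_width: 0.142
grasp_force: 61.0
time: 29.85
tool_pos: [0.5538, -0.0482, 0.1444]
tool_rot: [-0.001, 0.044, 0.999, 0.0]
contact_force: [0.5, -0.3, -1.7]
gripper_width: 0.145
grasp_force: 60.4
t29.9 at [ 0.5538 -0.0482  0.1444] yaw 3.053 w 0.15 | turn 0.000 x -0.23 y 0.05 z 11.69
[179 182 179 181 181 180 183 117  91 103 118 123 133 139 141 139 130 142
 181 160 105 106 105 105 104]
[ 90  86  89  90  87  88  88  86  84  87 149 226 244 245 210  83  80  77
  86  90  91  91  90  92  85]
```

```bash
python3 -m crank '[{"x":-0.2,"y":0,"z":4,"turn":0},{"x":0,"y":0,"z":4,"turn":0},{"x":0,"y":0,"z":2,"turn":0},{"x":0,"y":0,"z":1,"turn":0},{"x":0,"y":0,"z":0.7,"turn":0}]' >/dev/null
python3 -m crank '[{"x":0,"y":0,"z":0,"turn":0},{"x":0,"y":0,"z":0.2,"turn":0},{"x":0,"y":0,"z":0,"turn":0}]'
python3 -m crank '[{"x":0,"y":0,"z":0,"turn":0},{"x":0,"y":0,"z":0,"turn":0},{"x":0,"y":0,"z":-4,"turn":0},{"x":0,"y":0,"z":-4.5,"turn":0},{"x":0,"y":0,"z":-4.5,"turn":0}]' 30
python3 -m crank '[{"x":3,"y":3,"z":0,"turn":0},{"x":3,"y":3,"z":0,"turn":0},{"x":3,"y":0.3,"z":0,"turn":0},{"x":3,"y":0,"z":0,"turn":0},{"x":0.6,"y":0,"z":0,"turn":0}]' 0
python3 -m crank '[{"x":0,"y":0,"z":0,"turn":0},{"x":0,"y":0,"z":0,"turn":0}]' >/dev/null
python3 - <<'E'
from h import *
to(.4362,.026,.074,3.053)
p,d=manip.grab_frame("wrist");cv2.imwrite("pics/w10.png",p[:,:,::-1])
p,d=manip.grab_frame("scene");cv2.imwrite("pics/s10.png",cv2.resize(p[160:270,220:480,::-1],None,fx=3,fy=3,interpolation=cv2.INTER_CUBIC))
E
```

```text
time: 30.7
tool_pos: [0.5574, -0.0493, 0.0274]
tool_rot: [0.001, 0.044, 0.999, -0.0]
contact_force: [0.1, -0.1, -1.4]
gripper_width: 0.144
grasp_force: 60.4
time: 31.2
tool_pos: [0.5561, -0.0492, 0.1576]
tool_rot: [-0.0, 0.044, 0.999, 0.0]
contact_force: [0.3, -0.2, -0.1]
gripper_width: 0.3
grasp_force: 0.0
time: 31.7
tool_pos: [0.4345, 0.0252, 0.156]
tool_rot: [0.0, 0.043, 0.999, -0.0]
contact_force: [0.9, 0.4, -0.4]
gripper_width: -0.001
grasp_force: 0.0
t31.9 at [0.4374 0.0244 0.1568] yaw 3.053 w 0.00 | turn 0.000 x 0.14 y 0.15 z 8.28
```

View pics/s10.png

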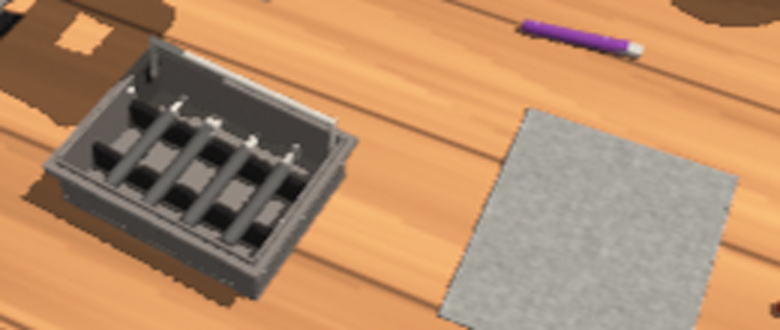

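All four tools lie in their notches (crop x from 140 to 265) and the pad is empty. Now the keeper: I'll come down behind the bar and push it over.

```bash
python3 -m crank '[{"x":0.1,"y":0,"z":4,"turn":0},{"x":0,"y":0,"z":3,"turn":0},{"x":0,"y":0,"z":1.2,"turn":0},{"x":0,"y":0,"z":0,"turn":0},{"x":0,"y":0,"z":0,"turn":0}]'
python3 -m crank '[{"x":-1,"y":0,"z":0,"turn":0},{"x":-1,"y":0,"z":0,"turn":0},{"x":-1,"y":0,"z":0,"turn":0},{"x":-1,"y":0,"z":0,"turn":0},{"x":-0.5,"y":0,"z":0,"turn":0}]'
python3 -m crank '[{"x":-1,"y":0,"z":0,"turn":0},{"x":-1,"y":0,"z":0,"turn":0},{"x":-0.5,"y":0,"z":0,"turn":0},{"x":0,"y":0,"z":0,"turn":0},{"x":0,"y":0,"z":0,"turn":0}]'
python3 - <<'E'
from h import *
to(.5278,.0179,.074,3.053)
p,d=manip.grab_frame("scene");cv2.imwrite("pics/s11.png",cv2.resize(p[130:270,220:380,::-1],None,fx=4,fy=4,interpolation=cv2.INTER_CUBIC))
E
```

```text
time: 32.5
tool_pos: [0.4365, 0.0245, 0.0751]
tool_rot: [0.001, 0.044, 0.999, -0.0]
contact_force: [-0.4, -1.2, 0.2]
gripper_width: -0.002
grasp_force: 0.0
time: 33.0
tool_pos: [0.4816, 0.0206, 0.0744]
tool_rot: [0.0, 0.044, 0.999, 0.0]
contact_force: [-0.4, -0.3, 0.9]
gripper_width: -0.002
grasp_force: 0.4
time: 33.5
tool_pos: [0.5055, 0.0186, 0.0742]
tool_rot: [0.0, 0.044, 0.999, -0.0]
contact_force: [0.5, -0.6, 0.1]
gripper_width: 0.001
grasp_force: 0.0
t33.5 at [0.5055 0.0186 0.0742] yaw 3.054 w 0.00 | turn 0.001 x -2.23 y 0.13 z 0.02
```

View pics/s11.png

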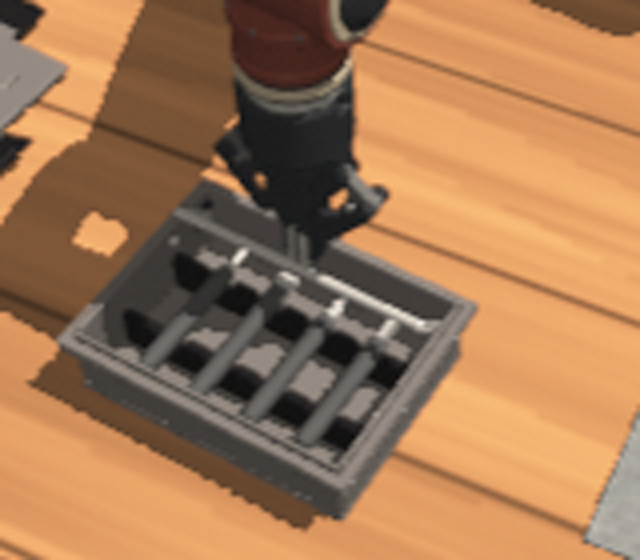

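The bar has swung inward, from (180,215) to (430,330), just ahead of the fingers. Next I lift, step over it and press down.

```bash
python3 -m crank '[{"x":0.3,"y":0,"z":-3,"turn":0},{"x":0,"y":0,"z":-1,"turn":0},{"x":-2.5,"y":0,"z":0,"turn":0},{"x":0,"y":0,"z":0,"turn":0},{"x":0,"y":0,"z":0,"turn":0}]'
python3 -m crank '[{"x":0,"y":0,"z":2,"turn":0},{"x":0,"y":0,"z":1,"turn":0},{"x":0,"y":0,"z":1,"turn":0},{"x":0,"y":0,"z":0.5,"turn":0},{"x":0,"y":0,"z":0,"turn":0}]'
python3 -m crank '[{"x":0,"y":0,"z":0.5,"turn":0},{"x":0,"y":0,"z":0.5,"turn":0},{"x":0,"y":0,"z":0.5,"turn":0},{"x":0,"y":0,"z":0,"turn":0},{"x":0,"y":0,"z":0,"turn":0}]'
python3 -c "from h import *
to(.5278,.0179,.049,3.053)"
```

```text
time: 34.05
tool_pos: [0.5271, 0.0166, 0.114]
tool_rot: [-0.0, 0.044, 0.999, -0.0]
contact_force: [0.6, 0.3, -0.9]
gripper_width: 0.002
grasp_force: 0.0
time: 34.55
tool_pos: [0.5257, 0.0168, 0.0678]
tool_rot: [-0.002, 0.044, 0.999, 0.0]
contact_force: [-0.3, -0.8, 1.4]
gripper_width: -0.002
grasp_force: 0.0
time: 35.05
tool_pos: [0.5256, 0.0168, 0.0528]
tool_rot: [-0.002, 0.044, 0.999, 0.0]
contact_force: [-0.5, 0.7, -1.0]
gripper_width: -0.002
grasp_force: 0.0
t35.0 at [0.5256 0.0168 0.0528] yaw 3.054 w -0.00 | turn 0.001 x -0.21 y 0.13 z 0.38
```

```bash
python3 -m crank '[{"x":0,"y":0,"z":0.4,"turn":0},{"x":0,"y":0,"z":0,"turn":0},{"x":0,"y":0,"z":0,"turn":0}]'
python3 - <<'E'
from h import *
p,d=manip.grab_frame("scene");cv2.imwrite("pics/s12.png",cv2.resize(p[160:260,225:345,::-1],None,fx=5,fy=5,interpolation=cv2.INTER_CUBIC))
E
```

```text
time: 35.35
tool_pos: [0.5266, 0.0167, 0.0496]
tool_rot: [-0.001, 0.044, 0.999, 0.0]
contact_force: [-0.8, -1.1, 0.3]
gripper_width: 0.003
grasp_force: 0.0
```

View pics/s12.png

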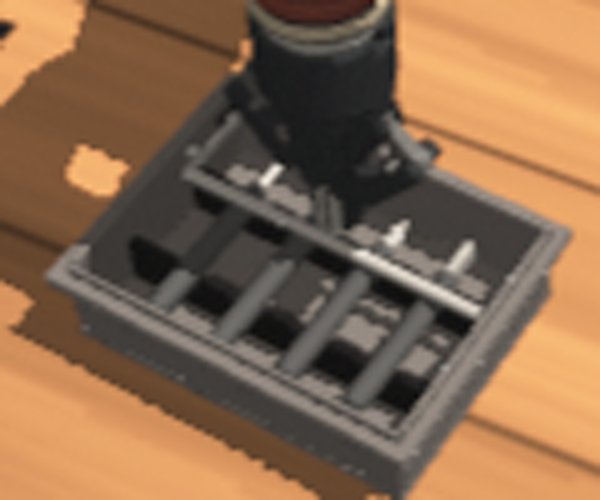

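The fingers at (330,215) seem to have landed behind the bar, which runs from (190,175) to (480,310). I'll measure the bar's height from depth.

```bash
cat >> h.py <<'E'
C=np.array([.5557,.0154]);Yc=-.0888
def incase(W):
    d=W[...,:2]-C;c,s=np.cos(Yc),np.sin(Yc)
    return np.stack([d[...,0]*c+d[...,1]*s,-d[...,0]*s+d[...,1]*c,W[...,2]],-1)
E
python3 - <<'E'
from h import *
p,d=manip.grab_frame("scene");Q=incase(cloud("scene",d))
for y in(-.085,-.042,.042,.085):
    m=(abs(Q[...,1]-y)<.008)&(Q[...,2]>.042)&(Q[...,2]<.1)&(abs(Q[...,0]+.03)<.04)
    q=Q[m];print(y,m.sum(),np.median(q,0).round(4) if len(q) else'')
E
```

```text
-0.085 14 [-0.017  -0.0851  0.0482]
-0.042 13 [-0.0164 -0.0417  0.0493]
0.042 17 [-0.0161  0.0421  0.0492]
0.085 17 [-0.0171  0.0848  0.0495]
```

```bash
python3 -m crank '[{"x":-0.6,"y":0,"z":0,"turn":0},{"x":0,"y":0,"z":0.2,"turn":0},{"x":0,"y":0,"z":0.2,"turn":0},{"x":0,"y":0,"z":0,"turn":0},{"x":0,"y":0,"z":0,"turn":0}]'
python3 -m crank '[{"x":0,"y":0,"z":0.2,"turn":0},{"x":0,"y":0,"z":0.2,"turn":0},{"x":0,"y":0,"z":0,"turn":0},{"x":0,"y":0,"z":0,"turn":0}]'
```

```text
time: 35.95
tool_pos: [0.5342, 0.016, 0.0477]
tool_rot: [0.001, 0.044, 0.999, -0.0]
contact_force: [-2.9, 0.8, 6.8]
gripper_width: -0.0
grasp_force: 3.8
time: 36.35
tool_pos: [0.5345, 0.016, 0.0471]
tool_rot: [0.0, 0.044, 0.999, -0.0]
contact_force: [-13.0, 0.1, 27.8]
gripper_width: 0.0
grasp_force: 13.8
```

The bar bottoms out firmly at z = 0.047 with 28 N, so the keeper is fully shut. On to the lid.

```bash
python3 -m crank '[{"x":0,"y":0,"z":-3,"turn":0},{"x":0,"y":0,"z":-4.5,"turn":0},{"x":0,"y":0,"z":-4.5,"turn":0},{"x":0,"y":0,"z":-4.5,"turn":0},{"x":0,"y":0,"z":-2,"turn":0}]' 60
python3 -m crank '[{"x":-0.4,"y":-4.68,"z":0,"turn":0},{"x":-0.4,"y":-4.68,"z":0,"turn":0},{"x":-0.4,"y":-4.68,"z":0,"turn":0},{"x":-0.4,"y":-4.68,"z":0,"turn":0},{"x":-0.4,"y":-4.68,"z":0,"turn":0}]' >/dev/null
python3 -m crank '[{"x":-0.4,"y":-4.68,"z":0,"turn":0},{"x":-0.4,"y":-4.68,"z":0,"turn":0},{"x":-0.4,"y":-4.68,"z":0,"turn":0},{"x":0,"y":0,"z":0,"turn":0},{"x":0,"y":0,"z":0,"turn":0}]'
python3 - <<'E'
from h import *
to(.48,-.36,.03,3.053)
m=manip.camera_model("wrist");p,d=manip.grab_frame("wrist");cv2.imwrite("pics/w13.png",p[:,:,::-1]);np.savez("pics/w13.npz",d=d,w=m["world_to_cam"],k=m["mtx"])
E
```

```text
time: 36.85
tool_pos: [0.5351, 0.0159, 0.2327]
tool_rot: [0.004, 0.044, 0.999, -0.0]
contact_force: [1.2, -0.5, 0.1]
gripper_width: 0.599
grasp_force: 0.0
time: 37.85
tool_pos: [0.5317, -0.3603, 0.2263]
tool_rot: [-0.0, 0.045, 0.999, 0.001]
contact_force: [-0.5, 0.2, -0.8]
gripper_width: 0.603
grasp_force: 0.0
t37.9 at [ 0.5317 -0.3603  0.2263] yaw 3.052 w 0.60 | turn -0.001 x 5.15 y -0.43 z 19.63
```

View pics/w13.png

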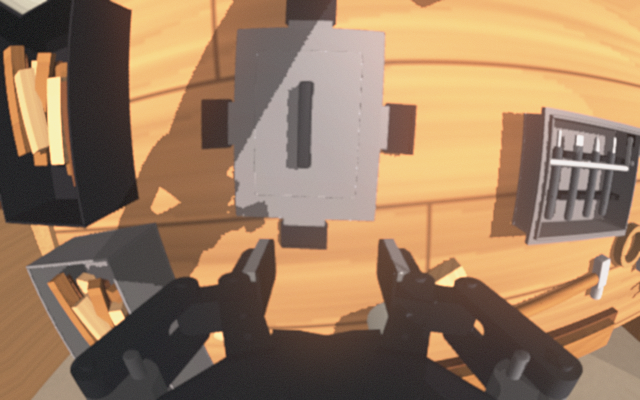

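The lid is at (308,125) with its handle at (300,125). Its four clips stick out at (218,124), (400,128), (310,12) and (303,234). I'll work out its pose.

```bash
python3 - <<'E'
from h import *
m=manip.camera_model("wrist");p=cv2.imread("pics/w13.png")[:,:,::-1]
cor=np.array([[237,28],[384,32],[375,220],[236,218]])
g=cv2.cvtColor(p,cv2.COLOR_RGB2GRAY)
cs=cv2.cornerSubPix(g,cor.astype(np.float32).reshape(-1,1,2),(5,5),(-1,-1),(3,30,.01))[:,0];print(cs.round(1).tolist())
for c in(cor,cs):
    q=wray(c,.015,m)[:,:2];print(q.round(4).tolist(),"ctr",q.mean(0).round(4),rect(q))
    print("yaw",[round(float(np.arctan2(*(a-b)[::-1])),4) for a,b in((q[0],q[3]),(q[1],q[2]))])
k=(g<85).astype(np.uint8);k[:70]=0;k[185:]=0;k[:,:260]=0;k[:,350:]=0
v,u=np.nonzero(comp(k,(300,125)));print(len(u));q=wray(np.c_[u,v],.051,m)[:,:2];print("handle",rect(q),q.mean(0))
E
```

```text
[[236.8000030517578, 28.600000381469727], [384.8999938964844, 32.099998474121094], [374.3999938964844, 220.89999389648438], [236.0, 218.0]]
[[0.3461, -0.4463], [0.3694, -0.2775], [0.5932, -0.3038], [0.5758, -0.4753]] ctr [ 0.4711 -0.3757] (array([ 471.8, -375.3]), array([172.3, 231.5]), 82.8)
yaw [3.016, 3.0246]
[[0.3468, -0.4466], [0.3695, -0.2765], [0.5943, -0.3047], [0.5758, -0.4753]] ctr [ 0.4716 -0.3758] (array([ 472. , -375.8]), array([171.6, 230.8]), 82.86)
yaw [3.017, 3.0167]
928
handle (array([ 470.3, -376.1]), array([13.8, 87.6]), 82.29) [ 0.4726721  -0.37684905]
```

```bash
python3 -m crank '[{"x":0,"y":0,"z":0,"turn":0.036},{"x":2.9,"y":-1.15,"z":3,"turn":0},{"x":2.9,"y":-1.15,"z":3,"turn":0},{"x":0,"y":0,"z":4.5,"turn":0},{"x":0,"y":0,"z":3,"turn":0}]' 60 >/dev/null
python3 -m crank '[{"x":0,"y":0,"z":0,"turn":0},{"x":0,"y":0,"z":0,"turn":0},{"x":0,"y":0,"z":0,"turn":0}]' >/dev/null
python3 - <<'E'
from h import *
to(.4717,-.376,.030,3.016)
m=manip.camera_model("wrist");p,d=manip.grab_frame("wrist");cv2.imwrite("pics/w14.png",p[:,:,::-1])
E
```

```text
t38.7 at [ 0.4735 -0.3759  0.095 ] yaw 3.019 w 0.60 | turn 0.003 x 0.17 y -0.03 z 6.50
```

```bash
python3 -m crank '[{"x":0.15,"y":0,"z":3.5,"turn":0},{"x":0,"y":0,"z":2,"turn":0},{"x":0,"y":0,"z":1,"turn":0},{"x":0,"y":0,"z":0,"turn":0},{"x":0,"y":0,"z":0,"turn":0}]' 
python3 -c "from h import *
to(.4717,-.376,.030,3.016)"
python3 -m crank '[{"x":0,"y":0,"z":0,"turn":0},{"x":0,"y":0,"z":0,"turn":0},{"x":0,"y":0,"z":0,"turn":0},{"x":0,"y":0,"z":0,"turn":0},{"x":0,"y":0,"z":0,"turn":0}]' 0 
python3 -m crank '[{"x":0,"y":0,"z":0,"turn":0},{"x":0,"y":0,"z":0,"turn":0},{"x":0,"y":0,"z":0,"turn":0}]'
python3 -c "from h import *
to(.4717,-.376,.030,3.016)"
```

```text
time: 39.25
tool_pos: [0.4712, -0.376, 0.0288]
tool_rot: [0.001, 0.062, 0.998, -0.001]
contact_force: [1.0, -0.1, 0.5]
gripper_width: 0.6
grasp_force: 0.0
t39.2 at [ 0.4712 -0.376   0.0288] yaw 3.018 w 0.60 | turn 0.002 x -0.05 y 0.00 z -0.12
time: 39.75
tool_pos: [0.471, -0.3761, 0.0286]
tool_rot: [0.001, 0.062, 0.998, -0.001]
contact_force: [0.1, -1.2, 5.6]
gripper_width: 0.148
grasp_force: 59.4
time: 40.05
tool_pos: [0.471, -0.3761, 0.0286]
tool_rot: [0.001, 0.062, 0.998, -0.001]
contact_force: [-0.3, -0.2, 6.8]
gripper_width: 0.148
grasp_force: 59.4
t40.0 at [ 0.471  -0.3761  0.0286] yaw 3.018 w 0.15 | turn 0.002 x -0.07 y 0.02 z -0.14
```

```bash
python3 -m crank '[{"x":0,"y":0,"z":-1,"turn":0},{"x":0,"y":0,"z":-3,"turn":0},{"x":0,"y":0,"z":-4,"turn":0},{"x":0,"y":0,"z":-4,"turn":0},{"x":0,"y":0,"z":-4,"turn":0}]' 
python3 -m crank '[{"x":-0.2,"y":2.2,"z":-1,"turn":0},{"x":-0.4,"y":4.2,"z":0,"turn":0},{"x":-0.4,"y":4.2,"z":0,"turn":0},{"x":-0.4,"y":4.2,"z":0,"turn":0},{"x":-0.4,"y":4.2,"z":0,"turn":0}]' >/dev/null
python3 -m crank '[{"x":-0.4,"y":4.2,"z":0,"turn":0},{"x":-0.4,"y":4.2,"z":0,"turn":0},{"x":-0.4,"y":4.2,"z":0,"turn":0},{"x":-0.4,"y":4.2,"z":0,"turn":0},{"x":-0.4,"y":4.2,"z":0,"turn":0}]' >/dev/null
python3 -m crank '[{"x":0,"y":0,"z":0,"turn":0.14},{"x":0,"y":0,"z":0,"turn":0.14},{"x":0,"y":0,"z":0,"turn":0.14},{"x":0,"y":0,"z":0,"turn":0.14},{"x":0,"y":0,"z":0,"turn":0.14}]' >/dev/null
python3 -m crank '[{"x":0,"y":0,"z":0,"turn":0.14},{"x":0,"y":0,"z":0,"turn":0.14},{"x":0,"y":0,"z":0,"turn":0.14},{"x":0,"y":0,"z":0,"turn":0.14},{"x":0,"y":0,"z":0,"turn":0.14}]' >/dev/null
python3 -m crank '[{"x":0,"y":0,"z":0,"turn":0.136},{"x":0,"y":0,"z":0,"turn":0},{"x":0,"y":0,"z":0,"turn":0},{"x":0,"y":0,"z":0,"turn":0}]'
python3 - <<'E'
from h import *
to(.5557,.0154,.0855,1.482)
m=manip.camera_model("wrist");p,d=manip.grab_frame("wrist");cv2.imwrite("pics/w15.png",p[:,:,::-1])
p,d=manip.grab_frame("scene");cv2.imwrite("pics/s15.png",p[:,:,::-1])
E
```

```text
time: 40.55
tool_pos: [0.4693, -0.3739, 0.1868]
tool_rot: [-0.001, 0.062, 0.998, 0.001]
contact_force: [1.3, -1.4, -4.5]
gripper_width: 0.15
grasp_force: 59.0
time: 42.95
tool_pos: [0.5569, 0.0172, 0.1965]
tool_rot: [-0.0, 0.737, 0.676, -0.0]
contact_force: [0.7, 0.2, -5.1]
gripper_width: 0.148
grasp_force: 59.5
t43.0 at [0.5569 0.0172 0.1965] yaw 1.484 w 0.15 | turn 0.002 x -0.19 y -0.10 z 11.10
```

View pics/w15.png

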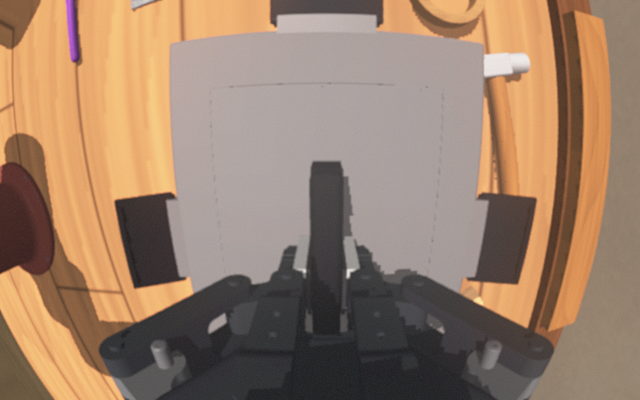

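The lid hangs square in the grip, with its front edge from (171,44) to (484,42) and the handle at (327,240). I'll use those corners to fix its offset.

```bash
python3 - <<'E'
from h import *
m=manip.camera_model("wrist");g=cv2.cvtColor(cv2.imread("pics/w15.png"),cv2.COLOR_BGR2GRAY)
cs=cv2.cornerSubPix(g,np.array([[171,44],[484,42]],np.float32).reshape(-1,1,2),(6,6),(-1,-1),(3,30,.01))[:,0];print(cs)
q=wray(cs,.183,m)[:,:2];e=q[0]-q[1];w=np.linalg.norm(e);n=np.array([-e[1],e[0]])/w
if n[1]<0:n=-n
print(q,"w",w,"long yaw",np.arctan2(n[1],n[0]),"ctr",q.mean(0)-.114*n)
# case re-measure from scene/wrist not visible: top camera rim outline earlier
E
```

```text
[[169.33759   43.932003]
 [487.1364    43.079605]]
[[0.48056656 0.13702088]
 [0.65413745 0.12261111]] w 0.17416801314314576 long yaw 1.4879667309365598 ctr [0.55792022 0.01620683]
```

```bash
python3 -m crank '[{"x":-0.15,"y":-0.13,"z":3,"turn":0.002},{"x":0,"y":0,"z":3,"turn":0},{"x":0,"y":0,"z":2.5,"turn":0},{"x":0,"y":0,"z":1,"turn":0},{"x":0,"y":0,"z":0,"turn":0}]' 
python3 -m crank '[{"x":0,"y":0,"z":0.4,"turn":0},{"x":0,"y":0,"z":0.4,"turn":0},{"x":0,"y":0,"z":0,"turn":0},{"x":0,"y":0,"z":0,"turn":0}]' 
python3 -c "from h import *
to(.5557,.0154,.0846,1.482)"
```

```text
time: 43.55
tool_pos: [0.5546, 0.0159, 0.1002]
tool_rot: [-0.001, 0.738, 0.674, -0.001]
contact_force: [-0.2, 0.2, -5.2]
gripper_width: 0.151
grasp_force: 59.5
time: 43.95
tool_pos: [0.5564, 0.0157, 0.0948]
tool_rot: [0.0, 0.739, 0.674, 0.0]
contact_force: [-0.8, -0.2, -4.9]
gripper_width: 0.146
grasp_force: 59.5
t44.0 at [0.5564 0.0157 0.0948] yaw 1.480 w 0.15 | turn -0.002 x -0.04 y -0.07 z 1.02
```

```bash
python3 -m crank '[{"x":0,"y":0,"z":0.3,"turn":0},{"x":0,"y":0,"z":0.3,"turn":0},{"x":0,"y":0,"z":0,"turn":0},{"x":0,"y":0,"z":0,"turn":0}]' 
python3 -m crank '[{"x":0,"y":0,"z":0.2,"turn":0},{"x":0,"y":0,"z":0.2,"turn":0},{"x":0,"y":0,"z":0,"turn":0},{"x":0,"y":0,"z":0,"turn":0}]' 
python3 -c "from h import *
to(.5557,.0154,.0846,1.482)"
```

```text
time: 44.35
tool_pos: [0.5558, 0.0158, 0.0879]
tool_rot: [-0.0, 0.739, 0.674, -0.0]
contact_force: [-0.3, 0.8, -5.0]
gripper_width: 0.149
grasp_force: 59.6
time: 44.75
tool_pos: [0.5565, 0.0156, 0.0847]
tool_rot: [0.001, 0.738, 0.674, 0.0]
contact_force: [0.3, -0.6, -0.4]
gripper_width: 0.152
grasp_force: 60.0
t44.8 at [0.5565 0.0156 0.0847] yaw 1.480 w 0.15 | turn -0.002 x -0.03 y -0.08 z 0.01
```

```bash
python3 -m crank '[{"x":0,"y":0,"z":0.15,"turn":0},{"x":0,"y":0,"z":0.1,"turn":0},{"x":0,"y":0,"z":0,"turn":0},{"x":0,"y":0,"z":0,"turn":0}]' 
python3 -m crank '[{"x":0,"y":0,"z":0,"turn":0},{"x":0,"y":0,"z":0,"turn":0},{"x":0,"y":0,"z":0,"turn":0},{"x":0,"y":0,"z":-2,"turn":0},{"x":0,"y":0,"z":-4,"turn":0}]' 45
python3 -m crank '[{"x":0,"y":0,"z":-4,"turn":0},{"x":0,"y":0,"z":-4,"turn":0},{"x":-4,"y":0,"z":0,"turn":0},{"x":-4,"y":0,"z":0,"turn":0},{"x":-4,"y":0,"z":0,"turn":0}]' 0
python3 -m crank '[{"x":-4,"y":0,"z":0,"turn":0},{"x":0,"y":0,"z":0,"turn":0},{"x":0,"y":0,"z":0,"turn":0}]'
python3 - <<'E'
from h import *
to(.5557,.0154,.0846,1.482)
p,d=manip.grab_frame("wrist");cv2.imwrite("pics/w16.png",p[:,:,::-1])
p,d=manip.grab_frame("scene");cv2.imwrite("pics/s16.png",cv2.resize(p[140:280,200:380,::-1],None,fx=4,fy=4,interpolation=cv2.INTER_CUBIC))
for n in("scene","top"):
    if n=="top":p,d=manip.grab_frame("top")
    Q=incase(cloud(n,d));a=abs(Q)
    m=(a[...,0]<.08)&(a[...,1]<.11)&(a[...,0]>.02)&(Q[...,2]>.05)&(Q[...,2]<.09);q=Q[m]
    if m.sum()>50:
        A=np.c_[q[:,:2],np.ones(len(q))];r=np.linalg.lstsq(A,q[:,2],rcond=None)[0];print(n,"lid plane slopes,z",r.round(4),m.sum())
    for nm,k in(("+x",(Q[...,0]>.096)&(Q[...,0]<.135)&(a[...,1]<.025)),("-x",(Q[...,0]<-.096)&(Q[...,0]>-.135)&(a[...,1]<.025)),("+y",(Q[...,1]>.124)&(Q[...,1]<.16)&(a[...,0]<.025)),("-y",(Q[...,1]<-.124)&(Q[...,1]>-.16)&(a[...,0]<.025))):
        k&=(Q[...,2]>.02)&(Q[...,2]<.12);q=Q[k];print(n,nm,k.sum(),np.percentile(q,[10,90],axis=0).round(3).tolist() if len(q)else'')
E
```

```text
time: 45.15
tool_pos: [0.5566, 0.0156, 0.0846]
tool_rot: [0.0, 0.738, 0.674, -0.0]
contact_force: [-6.6, 1.1, 12.5]
gripper_width: 0.152
grasp_force: 61.8
time: 45.65
tool_pos: [0.5528, 0.0161, 0.1377]
tool_rot: [-0.003, 0.739, 0.674, -0.003]
contact_force: [0.8, -0.1, 0.0]
gripper_width: 0.447
grasp_force: 0.0
time: 46.15
tool_pos: [0.545, -0.1048, 0.2219]
tool_rot: [0.0, 0.738, 0.675, 0.0]
contact_force: [0.0, 0.0, -0.2]
gripper_width: -0.002
grasp_force: 0.0
time: 46.45
tool_pos: [0.5412, -0.1441, 0.2211]
tool_rot: [-0.0, 0.739, 0.674, 0.0]
contact_force: [0.2, 0.8, 0.6]
gripper_width: -0.001
grasp_force: 0.0
t46.5 at [ 0.5412 -0.1441  0.2211] yaw 1.478 w -0.00 | turn -0.004 x 16.01 y 0.03 z 13.65
scene lid plane slopes,z [-0.0013 -0.0011  0.0727] 2737
scene +x 157 [[0.099, -0.019, 0.074], [0.123, 0.02, 0.083]]
scene -x 153 [[-0.117, -0.02, 0.075], [-0.099, 0.02, 0.088]]
scene +y 175 [[-0.021, 0.127, 0.071], [0.019, 0.152, 0.077]]
scene -y 145 [[-0.019, -0.15, 0.069], [0.021, -0.127, 0.074]]
top lid plane slopes,z [-0.0001 -0.0032  0.0727] 3318
top +x 180 [[0.099, -0.02, 0.073], [0.12, 0.02, 0.083]]
top -x 166 [[-0.12, -0.02, 0.075], [-0.099, 0.021, 0.087]]
top +y 184 [[-0.02, 0.127, 0.069], [0.02, 0.15, 0.079]]
top -y 79 [[-0.016, -0.138, 0.069], [0.021, -0.125, 0.075]]
```

View pics/s16.png

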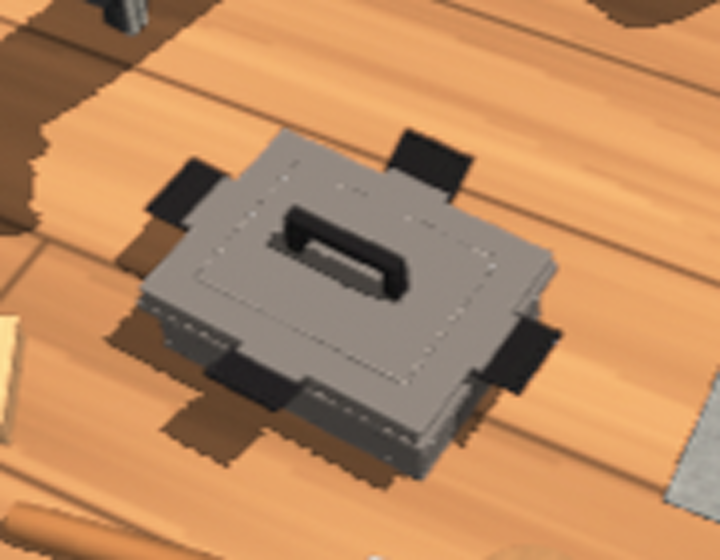

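The lid sits flush and level, at (350,280) in the crop. All four clips stick out just above level, at (190,190), (430,165), (520,355) and (258,375). I'll do the -y clip first: press down, then inward.

```bash
cat >> h.py <<'E'
def toc(x,y,z,yaw=None):
    c,s=np.cos(Yc),np.sin(Yc);t,_,st=pose();q=incase(t);print("case pos",(q*1000).round(1),"F",st["contact_force"].round(1))
    to(C[0]+c*x-s*y,C[1]+s*x+c*y,z,yaw)
E
python3 -m crank '[{"x":1.4,"y":0,"z":4,"turn":-0.004},{"x":0,"y":0,"z":4.5,"turn":0},{"x":0,"y":0,"z":3,"turn":0},{"x":0,"y":0,"z":1.5,"turn":0},{"x":0,"y":0,"z":1,"turn":0}]' 0
python3 -m crank '[{"x":0,"y":0,"z":1,"turn":0},{"x":0,"y":0,"z":1,"turn":0},{"x":0,"y":0,"z":1,"turn":0},{"x":0,"y":0,"z":1,"turn":0},{"x":0,"y":0,"z":1,"turn":0}]'
python3 -m crank '[{"x":0,"y":0,"z":0,"turn":0},{"x":0,"y":0,"z":0,"turn":0}]'
python3 -c "from h import *
toc(0,-.134,.030,1.482)"
```

```text
time: 47.1
tool_pos: [0.5424, -0.1286, 0.0804]
tool_rot: [-0.001, 0.737, 0.676, -0.0]
contact_force: [-0.8, 0.6, 0.7]
gripper_width: 0.001
grasp_force: 0.0
time: 47.6
tool_pos: [0.543, -0.1298, 0.0312]
tool_rot: [0.0, 0.737, 0.676, 0.0]
contact_force: [0.5, 0.3, 0.4]
gripper_width: -0.004
grasp_force: 0.0
time: 47.8
tool_pos: [0.5424, -0.1296, 0.0311]
tool_rot: [-0.0, 0.737, 0.676, -0.0]
contact_force: [-1.3, 0.5, 0.4]
gripper_width: -0.001
grasp_force: 0.0
case pos [  -0.4 -145.6   31.1] F [-1.3  0.5  0.4]
t47.8 at [ 0.5424 -0.1296  0.0311] yaw 1.484 w -0.00 | turn 0.002 x 1.16 y 0.04 z 0.11
```

```bash
python3 -m crank '[{"x":0.4,"y":0,"z":0,"turn":0},{"x":0.4,"y":0,"z":0,"turn":0},{"x":0.3,"y":0,"z":0,"turn":0},{"x":0,"y":0,"z":0,"turn":0},{"x":0,"y":0,"z":0,"turn":0}]'
python3 -c "from h import *
toc(0,-.134,.030,1.482)"
python3 -m crank '[{"x":0.2,"y":0,"z":0,"turn":0},{"x":0.1,"y":0,"z":0,"turn":0},{"x":0,"y":0,"z":0,"turn":0},{"x":0,"y":0,"z":0,"turn":0}]'
python3 -c "from h import *
toc(0,-.134,.030,1.482)"
```

```text
time: 48.3
tool_pos: [0.5439, -0.1182, 0.0319]
tool_rot: [-0.0, 0.737, 0.676, 0.0]
contact_force: [-0.2, 0.3, -0.2]
gripper_width: 0.002
grasp_force: 0.0
case pos [ 1.000e-01 -1.341e+02  3.190e+01] F [-0.2  0.3 -0.2]
t48.3 at [ 0.5439 -0.1182  0.0319] yaw 1.484 w 0.00 | turn 0.002 x 0.01 y -0.01 z 0.19
time: 48.7
tool_pos: [0.5441, -0.1165, 0.032]
tool_rot: [0.001, 0.737, 0.676, -0.0]
contact_force: [-0.3, -5.5, -0.2]
gripper_width: 0.003
grasp_force: 2.6
case pos [   0.2 -132.4   32. ] F [-0.3 -5.5 -0.2]
t48.7 at [ 0.5441 -0.1165  0.032 ] yaw 1.484 w 0.00 | turn 0.002 x -0.16 y -0.02 z 0.20
```

```bash
python3 -m crank '[{"x":0.2,"y":0,"z":0,"turn":0},{"x":0.2,"y":0,"z":0,"turn":0},{"x":0,"y":0,"z":0,"turn":0},{"x":0,"y":0,"z":0,"turn":0}]'
python3 -m crank '[{"x":0.2,"y":0,"z":0,"turn":0},{"x":0.2,"y":0,"z":0,"turn":0},{"x":0,"y":0,"z":0,"turn":0},{"x":0,"y":0,"z":0,"turn":0}]'
python3 -c "from h import *
toc(0,-.134,.030,1.482)"
```

```text
time: 49.1
tool_pos: [0.5442, -0.1165, 0.0321]
tool_rot: [0.003, 0.737, 0.676, -0.003]
contact_force: [-1.5, -19.1, -1.3]
gripper_width: -0.001
grasp_force: 9.6
time: 49.5
tool_pos: [0.5443, -0.1165, 0.0323]
tool_rot: [0.006, 0.737, 0.676, -0.006]
contact_force: [-4.7, -33.4, -3.4]
gripper_width: -0.002
grasp_force: 16.7
case pos [   0.3 -132.4   32.3] F [ -4.7 -33.4  -3.4]
t49.5 at [ 0.5443 -0.1165  0.0323] yaw 1.485 w -0.00 | turn 0.003 x -0.16 y -0.03 z 0.23
```

Hard stop at case y = -132.4 mm, which matches the shut clip's outer face. Next is the +y clip: I lift over the handle and do the mirror motion.

```bash
python3 -m crank '[{"x":-0.8,"y":0,"z":0,"turn":0},{"x":-1.2,"y":0,"z":0,"turn":0},{"x":0,"y":0,"z":-4,"turn":0},{"x":0,"y":0,"z":-4.5,"turn":0},{"x":0,"y":0,"z":-4,"turn":0}]'
python3 -m crank '[{"x":4,"y":0,"z":-2,"turn":0},{"x":4.5,"y":0,"z":0,"turn":0},{"x":4.5,"y":0,"z":0,"turn":0},{"x":4.5,"y":0,"z":0,"turn":0},{"x":4.5,"y":0,"z":0,"turn":0}]' >/dev/null
python3 -m crank '[{"x":4.5,"y":0,"z":0,"turn":0},{"x":2.7,"y":0,"z":0,"turn":0},{"x":0,"y":0,"z":0,"turn":0},{"x":0,"y":0,"z":0,"turn":0}]' >/dev/null
python3 - <<'E'
from h import *
toc(0,.146,.031,1.482)
p,d=manip.grab_frame("scene");cv2.imwrite("pics/s17.png",p[:,:,::-1])
Q=incase(cloud("scene",d));a=abs(Q);k=(Q[...,1]<-.124)&(Q[...,1]>-.16)&(a[...,0]<.025)&(Q[...,2]>.02)&(Q[...,2]<.12);print("-y clip pts left out:",k.sum())
E
```

```text
time: 50.0
tool_pos: [0.5427, -0.1272, 0.158]
tool_rot: [-0.001, 0.737, 0.676, 0.0]
contact_force: [1.3, -0.4, 0.0]
gripper_width: 0.0
grasp_force: 0.0
case pos [ -1.1 148.9 176.2] F [-1.   0.2  0.6]
t50.9 at [0.5678 0.1638 0.1762] yaw 1.486 w -0.00 | turn 0.004 x -0.29 y 0.11 z 14.52
-y clip pts left out: 0
```

```bash
python3 -m crank '[{"x":-0.25,"y":0.1,"z":4,"turn":0.004},{"x":0,"y":0,"z":3.5,"turn":0},{"x":0,"y":0,"z":1.5,"turn":0},{"x":0,"y":0,"z":1,"turn":0},{"x":0,"y":0,"z":1,"turn":0}]' >/dev/null
python3 -m crank '[{"x":0,"y":0,"z":1,"turn":0},{"x":0,"y":0,"z":1,"turn":0},{"x":0,"y":0,"z":1,"turn":0},{"x":0,"y":0,"z":0.5,"turn":0},{"x":0,"y":0,"z":0,"turn":0}]'
python3 -m crank '[{"x":-0.4,"y":0,"z":0,"turn":0},{"x":-0.4,"y":0,"z":0,"turn":0},{"x":-0.4,"y":0,"z":0,"turn":0},{"x":-0.3,"y":0,"z":0,"turn":0},{"x":0,"y":0,"z":0,"turn":0}]'
python3 -c "from h import *
toc(0,.132,.030,1.482)"
python3 -m crank '[{"x":-0.2,"y":0,"z":0,"turn":0},{"x":-0.1,"y":0,"z":0,"turn":0},{"x":0,"y":0,"z":0,"turn":0},{"x":0,"y":0,"z":0,"turn":0}]'
python3 -c "from h import *
toc(0,.132,.030,1.482)"
```

```text
time: 51.95
tool_pos: [0.5682, 0.1607, 0.0304]
tool_rot: [-0.001, 0.739, 0.674, -0.001]
contact_force: [0.7, 0.1, 0.1]
gripper_width: 0.003
grasp_force: 0.0
time: 52.45
tool_pos: [0.5681, 0.1482, 0.0321]
tool_rot: [-0.002, 0.739, 0.674, 0.003]
contact_force: [1.5, 12.2, -4.0]
gripper_width: 0.002
grasp_force: 6.5
case pos [  0.5 133.4  32.1] F [ 1.5 12.2 -4. ]
t52.5 at [0.5681 0.1482 0.0321] yaw 1.479 w 0.00 | turn -0.003 x -0.14 y -0.05 z 0.21
time: 52.85
tool_pos: [0.5681, 0.1481, 0.0325]
tool_rot: [-0.003, 0.739, 0.674, 0.005]
contact_force: [2.6, 21.8, -4.4]
gripper_width: 0.004
grasp_force: 11.1
case pos [  0.5 133.2  32.5] F [ 2.6 21.8 -4.4]
t52.9 at [0.5681 0.1481 0.0325] yaw 1.479 w 0.00 | turn -0.003 x -0.12 y -0.05 z 0.25
```

```bash
python3 -m crank '[{"x":0.8,"y":0,"z":0,"turn":0},{"x":1.2,"y":0,"z":0,"turn":0},{"x":0,"y":0,"z":-4,"turn":0},{"x":0,"y":0,"z":-4.5,"turn":0},{"x":0,"y":0,"z":-4.5,"turn":0}]' >/dev/null
python3 -m crank '[{"x":-3,"y":2.5,"z":0,"turn":0},{"x":-3,"y":2.5,"z":0,"turn":0},{"x":-3,"y":2.5,"z":0,"turn":0},{"x":-3,"y":2.5,"z":0,"turn":0},{"x":-3,"y":2.5,"z":0,"turn":0}]' >/dev/null
python3 -m crank '[{"x":0,"y":0,"z":0,"turn":0},{"x":0,"y":0,"z":0,"turn":0},{"x":0,"y":0,"z":0,"turn":0}]' >/dev/null
python3 - <<'E'
from h import *
toc(.123,0,.031,1.482)
p,d=manip.grab_frame("top");Q=incase(cloud("top",d));a=abs(Q);k=(Q[...,1]>.126)&(Q[...,1]<.16)&(a[...,0]<.025)&(Q[...,2]>.02)&(Q[...,2]<.12);print("+y clip pts left out:",k.sum())
E
```

```text
case pos [124.5  -1.8 161.5] F [0.1 0.5 0.5]
t54.1 at [0.6795 0.0025 0.1615] yaw 1.480 w 0.00 | turn -0.002 x 0.18 y -0.15 z 13.05
+y clip pts left out: 0
```

```bash
python3 -m crank '[{"x":0.2,"y":-0.1,"z":4,"turn":0},{"x":0,"y":0,"z":2.5,"turn":0},{"x":0,"y":0,"z":1,"turn":0},{"x":0,"y":0,"z":1,"turn":0},{"x":0,"y":0,"z":1,"turn":0}]' >/dev/null
python3 -m crank '[{"x":0,"y":0,"z":1,"turn":0},{"x":0,"y":0,"z":1,"turn":0},{"x":0,"y":0,"z":1,"turn":0},{"x":0,"y":0,"z":0.5,"turn":0},{"x":0,"y":0,"z":0,"turn":0}]'
python3 -m crank '[{"x":0,"y":-0.4,"z":0,"turn":0},{"x":0,"y":-0.4,"z":0,"turn":0},{"x":0,"y":-0.3,"z":0,"turn":0},{"x":0,"y":-0.2,"z":0,"turn":0},{"x":0,"y":0,"z":0,"turn":0}]'
python3 -c "from h import *
toc(.108,0,.030,1.482)"
python3 -m crank '[{"x":0,"y":-0.2,"z":0,"turn":0},{"x":0,"y":-0.1,"z":0,"turn":0},{"x":0,"y":0,"z":0,"turn":0},{"x":0,"y":0,"z":0,"turn":0}]'
python3 -c "from h import *
toc(.108,0,.030,1.482)"
```

```text
time: 55.2
tool_pos: [0.6784, 0.004, 0.0302]
tool_rot: [-0.001, 0.739, 0.674, -0.001]
contact_force: [-0.3, -0.7, 0.3]
gripper_width: 0.004
grasp_force: 0.0
time: 55.7
tool_pos: [0.6656, 0.0053, 0.0317]
tool_rot: [-0.0, 0.739, 0.674, -0.0]
contact_force: [-0.8, -0.4, 0.1]
gripper_width: -0.004
grasp_force: 0.3
case pos [110.3  -0.3  31.7] F [-0.8 -0.4  0.1]
t55.7 at [0.6656 0.0053 0.0317] yaw 1.480 w -0.00 | turn -0.002 x 0.03 y -0.23 z 0.17
time: 56.1
tool_pos: [0.6648, 0.0055, 0.0323]
tool_rot: [0.001, 0.739, 0.674, 0.002]
contact_force: [5.9, 0.2, -2.2]
gripper_width: -0.001
grasp_force: 3.3
case pos [ 1.096e+02 -1.000e-01  3.230e+01] F [ 5.9  0.2 -2.2]
t56.1 at [0.6648 0.0055 0.0323] yaw 1.480 w -0.00 | turn -0.002 x 0.01 y -0.16 z 0.23
```

```bash
python3 -m crank '[{"x":0,"y":-0.2,"z":0,"turn":0},{"x":0,"y":-0.2,"z":0,"turn":0},{"x":0,"y":-0.1,"z":0,"turn":0},{"x":0,"y":0,"z":0,"turn":0}]'
python3 -m crank '[{"x":0,"y":0.8,"z":0,"turn":0},{"x":0,"y":1.2,"z":0,"turn":0},{"x":0,"y":0,"z":-4,"turn":0},{"x":0,"y":0,"z":-4.5,"turn":0},{"x":0,"y":0,"z":-4.5,"turn":0}]' >/dev/null
python3 -m crank '[{"x":0,"y":-4.5,"z":0,"turn":0},{"x":0,"y":-4.5,"z":0,"turn":0},{"x":0,"y":-4.5,"z":0,"turn":0},{"x":0,"y":-4.5,"z":0,"turn":0},{"x":0,"y":-4.5,"z":0,"turn":0}]' >/dev/null
python3 -m crank '[{"x":0,"y":-2.6,"z":0,"turn":0},{"x":0,"y":0,"z":0,"turn":0},{"x":0,"y":0,"z":0,"turn":0},{"x":0,"y":0,"z":0,"turn":0}]' >/dev/null
python3 - <<'E'
from h import *
toc(-.125,0,.031,1.482)
p,d=manip.grab_frame("scene");Q=incase(cloud("scene",d));a=abs(Q);k=(Q[...,0]>.097)&(Q[...,0]<.14)&(a[...,1]<.025)&(Q[...,2]>.02)&(Q[...,2]<.12);print("+x clip pts left out:",k.sum())
E
```

```text
time: 56.5
tool_pos: [0.6649, 0.0055, 0.0339]
tool_rot: [0.006, 0.739, 0.674, 0.006]
contact_force: [20.8, 1.0, -8.4]
gripper_width: -0.001
grasp_force: 10.6
case pos [-1.273e+02  1.000e-01  1.619e+02] F [0.1 0.7 0.6]
t57.9 at [0.4289 0.0268 0.1619] yaw 1.480 w -0.00 | turn -0.002 x -0.01 y 0.23 z 13.09
+x clip pts left out: 7
```

```bash
python3 -m crank '[{"x":0,"y":0.2,"z":4,"turn":0},{"x":0,"y":0,"z":2.5,"turn":0},{"x":0,"y":0,"z":1,"turn":0},{"x":0,"y":0,"z":1,"turn":0},{"x":0,"y":0,"z":1,"turn":0}]' >/dev/null
python3 -m crank '[{"x":0,"y":0,"z":1,"turn":0},{"x":0,"y":0,"z":1,"turn":0},{"x":0,"y":0,"z":1,"turn":0},{"x":0,"y":0,"z":0.5,"turn":0},{"x":0,"y":0,"z":0,"turn":0}]'
python3 -m crank '[{"x":0,"y":0.4,"z":0,"turn":0},{"x":0,"y":0.4,"z":0,"turn":0},{"x":0,"y":0.4,"z":0,"turn":0},{"x":0,"y":0.4,"z":0,"turn":0},{"x":0,"y":0,"z":0,"turn":0}]'
python3 -m crank '[{"x":0,"y":0.2,"z":0,"turn":0},{"x":0,"y":0.2,"z":0,"turn":0},{"x":0,"y":0,"z":0,"turn":0},{"x":0,"y":0,"z":0,"turn":0}]'
python3 -c "from h import *
toc(-.108,0,.030,1.482)"
```

```text
time: 58.95
tool_pos: [0.4304, 0.0267, 0.0313]
tool_rot: [-0.0, 0.739, 0.674, -0.0]
contact_force: [0.7, 0.1, -0.1]
gripper_width: -0.0
grasp_force: 0.0
time: 59.45
tool_pos: [0.4459, 0.0253, 0.0311]
tool_rot: [-0.001, 0.739, 0.674, -0.001]
contact_force: [-2.5, -0.0, -2.1]
gripper_width: -0.001
grasp_force: 1.0
time: 59.85
tool_pos: [0.4485, 0.0251, 0.0312]
tool_rot: [-0.002, 0.738, 0.674, -0.002]
contact_force: [-9.6, 1.3, 3.2]
gripper_width: 0.005
grasp_force: 3.7
case pos [-107.6    0.2   31.2] F [-9.6  1.3  3.2]
t59.9 at [0.4485 0.0251 0.0312] yaw 1.480 w 0.00 | turn -0.002 x -0.02 y -0.04 z 0.12
```

```bash
python3 -m crank '[{"x":0,"y":0.2,"z":0,"turn":0},{"x":0,"y":0.2,"z":0,"turn":0},{"x":0,"y":0,"z":0,"turn":0},{"x":0,"y":0,"z":0,"turn":0}]'
python3 -m crank '[{"x":0,"y":-0.8,"z":0,"turn":0},{"x":0,"y":-1.2,"z":0,"turn":0},{"x":0,"y":0,"z":-4,"turn":0},{"x":0,"y":0,"z":-4.5,"turn":0},{"x":0,"y":0,"z":-4.5,"turn":0}]' >/dev/null
python3 -m crank '[{"x":-4.5,"y":0,"z":0,"turn":0},{"x":-4.5,"y":0,"z":0,"turn":0},{"x":-4.5,"y":0,"z":0,"turn":0},{"x":-4.5,"y":0,"z":0,"turn":0},{"x":-4.5,"y":0,"z":0,"turn":0}]' >/dev/null
python3 -m crank '[{"x":0,"y":0,"z":0,"turn":0},{"x":0,"y":0,"z":0,"turn":0},{"x":0,"y":0,"z":0,"turn":0}]'
python3 - <<'E'
from h import *
im=[]
for n in("scene","top"):
    p,d=manip.grab_frame(n);Q=incase(cloud(n,d));a=abs(Q)
    im.append(cv2.resize(p[150:270,220:360,::-1] if n=="scene" else p[130:225,280:410,::-1],(390,330),interpolation=cv2.INTER_CUBIC))
    m=(a[...,0]<.08)&(a[...,1]<.11)&(a[...,0]>.02)&(Q[...,2]>.05)&(Q[...,2]<.09);q=Q[m]
    print(n,"plane",np.linalg.lstsq(np.c_[q[:,:2],np.ones(len(q))],q[:,2],rcond=None)[0].round(4))
    z=(Q[...,2]>.02)&(Q[...,2]<.12)
    for nm,k in(("+x",(Q[...,0]>.098)&(Q[...,0]<.135)&(a[...,1]<.025)),("-x",(Q[...,0]<-.098)&(Q[...,0]>-.135)&(a[...,1]<.025)),("+y",(Q[...,1]>.126)&(Q[...,1]<.16)&(a[...,0]<.025)),("-y",(Q[...,1]<-.126)&(Q[...,1]>-.16)&(a[...,0]<.025))):print(nm,(k&z).sum(),end=" ")
    print()
cv2.imwrite("pics/fin.png",np.hstack(im))
E
```

```text
time: 60.25
tool_pos: [0.4488, 0.0251, 0.0308]
tool_rot: [-0.005, 0.738, 0.674, -0.005]
contact_force: [-24.2, 0.9, 17.4]
gripper_width: -0.002
grasp_force: 13.4
time: 61.55
tool_pos: [0.4142, -0.1972, 0.1619]
tool_rot: [0.001, 0.738, 0.674, 0.0]
contact_force: [-0.3, 0.2, 0.1]
gripper_width: 0.003
grasp_force: 0.0
scene plane [0.     0.0009 0.0728]
+x 13 -x 0 +y 2 -y 0 
top plane [-0.     -0.0001  0.0727]
+x 0 -x 0 +y 0 -y 0
```

View pics/fin.png

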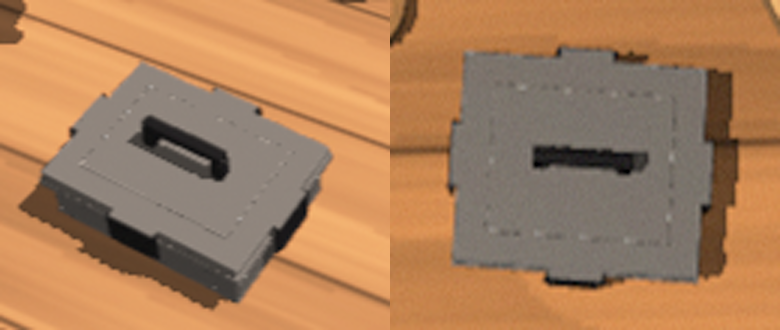

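```bash
python3 - <<'E'
from h import *
p,d=manip.grab_frame("scene");Q=incase(cloud("scene",d));a=abs(Q)
for nm,ax,o,lo in(("+x",0,1,.088),("+y",1,0,.116)):
    for z in(.038,.046,.054,.062):
        k=(Q[...,ax]>lo)&(Q[...,ax]<lo+.03)&(a[...,o]<.022)&(abs(Q[...,2]-z)<.004);q=Q[k];print(nm,z,k.sum(),np.median(q[:,ax]).round(4) if len(q) else'')
E
```

```text
+x 0.038 24 0.0972
+x 0.046 25 0.0964
+x 0.054 17 0.0963
+x 0.062 22 0.0966
+y 0.038 21 0.1248
+y 0.046 10 0.1235
+y 0.054 15 0.1236
+y 0.062 12 0.1236
```

The +x and +y clips measure vertical, and the -x and -y clips reached the matching hard stops. I'm handing in.

```bash
python3 -c "
from plant import manip
print(manip.job_done())"
```

```text
the job is handed in; nothing more can be done
None
```

I handed the job in at about 62 s of the 210 s limit: all four tools are in the rack, the keeper is shut, the lid is level and fully home, and all four clips are pressed down to hard stops; no verdict came back.

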